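# Change the sowing bench over to the next variety

## Task

The sowing bench is being changed over to the next seed variety. First stack all the closed seed tins squarely, one on another and lined up with the board, in a single column on the middle of the dark wooden board; then take the long brush and scrub out each measuring beaker on the bench, the tallest first and the shortest last, running the brush right down to the bottom, up to the rim, down to the bottom again and out. Finally hang the brush upright in its stand again, leaving the column neat, the beakers upright on the bench, and the saucer, dibber and potted seedling where they are.

Things in the scene. Friction and masses are not known exactly. Their poses are not given: they have to be found in the camera images.
- board: fixed dark wooden stacking board with two thin dark metal strips along its long edges, 130 mm (its x) by 90 mm (its y), 12 mm thick, lying flat. Origin: centre of its underside; z up, so its top is at 12 mm.
- tin1: closed rectangular seed tin, plain metal with a grey lid and a pale paper patch on top, 96 mm (its x) by 56 mm (its y) by 38 mm high, rigid, about 0.2 kg; all the tins are alike. Origin: centre of its underside; z up. There are 3 or 4 tins; an absent one reads None.
- tin2: closed rectangular seed tin, plain metal with a grey lid and a pale paper patch on top, 96 mm (its x) by 56 mm (its y) by 38 mm high, rigid, about 0.2 kg; all the tins are alike. Origin: centre of its underside; z up. There are 3 or 4 tins; an absent one reads None.
- tin3: closed rectangular seed tin, plain metal with a grey lid and a pale paper patch on top, 96 mm (its x) by 56 mm (its y) by 38 mm high, rigid, about 0.2 kg; all the tins are alike. Origin: centre of its underside; z up. There are 3 or 4 tins; an absent one reads None.
- tin4: closed rectangular seed tin, plain metal with a grey lid and a pale paper patch on top, 96 mm (its x) by 56 mm (its y) by 38 mm high, rigid, about 0.2 kg; all the tins are alike. Origin: centre of its underside; z up. There are 3 or 4 tins; an absent one reads None.
- beaker_tall: the tall seed-measuring beaker: plain round open steel cup, loose, about 0.4 kg, 115 mm high, 80 mm outside diameter, 74 mm inside, floor 4 mm thick, standing upright on the table. Origin: centre of its underside; z up. Two or three of the three beakers are there; an absent one reads None.
- beaker_middle: the middle seed-measuring beaker: plain round open steel cup, loose, about 0.4 kg, 95 mm high, 88 mm outside diameter, 82 mm inside, floor 4 mm thick, standing upright on the table. Origin: centre of its underside; z up. Two or three of the three beakers are there; an absent one reads None.
- beaker_short: the short seed-measuring beaker: plain round open steel cup, loose, about 0.4 kg, 75 mm high, 96 mm outside diameter, 90 mm inside, floor 4 mm thick, standing upright on the table. Origin: centre of its underside; z up. Two or three of the three beakers are there; an absent one reads None.
- stand: fixed grey upright tube, 132 mm high, 70 mm outside and 60 mm inside diameter, on a 110 mm square foot 8 mm high: the brush's stand. Origin: centre of its underside; z up.
- brush: long brush, 195 mm, 0.14 kg, hanging upright in its stand: pale rigid bristle head 45 mm across, 85 mm long, thin stem, black drip disc 80 mm across at 125 to 129 mm above the tip, square wooden handle 24 by 24 mm from 129 to 195 mm. Origin: the tip (lower end); z up to the handle, x and y square to its flat sides. Hung, the disc rests on the stand's rim, tip 7 mm above the table.
- saucer: bystander: small terracotta saucer, 64 mm across, 16 mm high. Origin: centre of its underside.
- dibber: bystander: wooden dibber with a steel point lying on the table, 136 mm long, 22 mm thick. Origin: underside of the middle of its wooden part; x along it.
- potted: bystander: black square plant pot with a seedling, 70 by 70 by 70 mm. Origin: centre of its underside.
Not all that is in view belongs to the job. Leave any red look-alike of the tin2 alone. Leave any green look-alike of the stand alone.

How it is judged:
On the way, in this order (a step that is already met when the one before it is completed fails the run):
1. every seed tin is stacked in one square column on the board and let go (horizontal distance between each of tin1, tin2, tin3, tin4 and board below 0.014 m and height (world z) of each of tin1, tin2, tin3, tin4 above 0.008 m and angle between each of tin1, tin2, tin3, tin4's own z axis and vertical below 0.1 rad and angle between the x axis of each of tin1, tin2, tin3, tin4 and the x axis of board, either way round below 0.15 rad and linear speed of each of tin1, tin2, tin3, tin4 below 0.02 m/s and contact force between the fingers and tin1 below 0.3 N and contact force between the fingers and tin2 below 0.3 N and contact force between the fingers and tin3 below 0.3 N and contact force between the fingers and tin4 below 0.3 N), for 0.3 s.
2. brush down at the bottom of the tall beaker (horizontal distance between brush and beaker_tall below 0.03 m and z of brush in the frame of beaker_tall below 0.02 m), for 0.05 s.
3. brush drawn up to the upper part of the tall beaker (horizontal distance between brush and beaker_tall below 0.03 m and z of brush in the frame of beaker_tall above 0.07 m), for 0.05 s.
4. brush down at the bottom of the tall beaker a second time (all of step 2), for 0.05 s.
5. brush down at the bottom of the middle beaker (horizontal distance between brush and beaker_middle below 0.03 m and z of brush in the frame of beaker_middle below 0.02 m), for 0.05 s.
6. brush drawn up to the upper part of the middle beaker (horizontal distance between brush and beaker_middle below 0.03 m and z of brush in the frame of beaker_middle above 0.06 m), for 0.05 s.
7. brush down at the bottom of the middle beaker a second time (all of step 5), for 0.05 s.
8. brush down at the bottom of the short beaker (horizontal distance between brush and beaker_short below 0.03 m and z of brush in the frame of beaker_short below 0.02 m), for 0.05 s.
9. brush drawn up to the upper part of the short beaker (horizontal distance between brush and beaker_short below 0.03 m and z of brush in the frame of beaker_short above 0.045 m), for 0.05 s.
10. brush down at the bottom of the short beaker a second time (all of step 8), for 0.05 s.
At the end, for the whole second after the job is handed in: All tins present lie flat in one column, centres within 14 mm of the board's and long sides within 0.15 rad of its; the brush hangs at rest in its stand (tip within 16 mm of the axis, at most 16 mm up, tilt under 0.1 rad); the beakers present stand upright on the table (horizontal distance between each of tin1, tin2, tin3, tin4 and board below 0.014 m and height (world z) of each of tin1, tin2, tin3, tin4 above 0.008 m and angle between each of tin1, tin2, tin3, tin4, brush, beaker_tall, beaker_middle, beaker_short's own z axis and vertical below 0.1 rad and angle between the x axis of each of tin1, tin2, tin3, tin4 and the x axis of board, either way round below 0.15 rad and linear speed of each of tin1, tin2, tin3, tin4, brush below 0.02 m/s and horizontal distance between brush and stand below 0.016 m and z of brush in the frame of stand below 0.016 m and height (world z) of each of beaker_tall, beaker_middle, beaker_short below 0.006 m); the robot touches nothing.
It fails at once if a bystander (saucer, dibber or potted seedling) is shifted by more than 30 mm (distance of any of saucer, dibber, potted from where it was at the start of the episode above 0.03 m).
Of tin1, tin2, tin3, tin4 only 3 to 4 are there at a start; the rules pass over those that are not, and their reading is None.
Of beaker_tall, beaker_middle, beaker_short only 2 to 3 are there at a start; the rules pass over those that are not, and their reading is None.
At some moment in a run one of beaker_tall, beaker_middle, beaker_short may be knocked a few centimetres aside while the robot is not near it.
It also fails if it takes over 210 s, if anything falls off the work surface, if the arm or the gripper's body presses on something with over 40 N, if the wrist force passes 120 N, or if a joint passes its speed limit or range.

## Robot

A 6-joint arm with a two-finger parallel gripper is mounted at the origin on the work surface. World frame = base frame: x ahead of the robot, y to its left, z up, the work surface at z = 0. Lengths are in m, angles in rad, forces in N, time in s.
With the tool pointing down it reaches from about 0.35 to 0.775 m from the base axis. Payload 7.3 kg.
Tool frame: the origin (TCP) lies at the very end of the fingers, on their centre line; the grasp point (between the pads) lies grip_point_offset behind it (grip_point_offset is the distance from the TCP to the grasp point, in m); z points along the fingers, y is the direction in which the jaws open and shut (so a half turn about z gives the same grasp; the last joint's range is limited). The gripper opens to 92 mm and grips with 3 to 60 N. Pads are 19 mm wide; open, the fingers measure 130 mm over their backs; the gripper's body (75 mm by 190 mm) begins 47 mm behind the grasp point.
Start: joints at [-1.392, 0.342, 1.524, -0, 1.275, -0.146], TCP at [0.168, -0.498, 0.201] pointing down, gripper open.
Joint ranges: [-2.53, 2.53], [-0.77, 2.02], [0.04, 2.7], [-1, 4.14], [0.28, 2.66], [-3.11, 3.11]. Speed limits (rad/s): [2.57, 2.57, 3.14, 3.14, 3.14, 3.14].

## Interface

Orientations are given as [roll, pitch, yaw] about the fixed x, y, z axes, in that order (R = Rz(yaw) Ry(pitch) Rx(roll)).
In Python, from cell import * gives the robot as it stands.
- The arm moves only by the shell command python3 -m inch 'ROWS' [OPENING] [FORCE]. ROWS is JSON, a list that holds one entry, the list of rows, each a list of 4 numbers: the shift along the tool's x, y, z in mm, then the turn about the tool's z in rad. In form: [[[x, y, z, roll], ...]]. A call has 1 to 10 rows; each row shifts and turns the commanded pose from where the row before left it, along the tool's axes as they then stand; what a row does not reach is not made up. A row lasts 1/8 s, in which the tool goes at most 62.5 mm and 10.7 degrees, less where a joint would pass 70% of its speed; a pose out of reach is approached as far as the arm can. A call with a gripper value outside its range is refused whole. OPENING is the closure, from -1 (fully open) to 1 (shut), set as the call begins (- or left out, the last holds). The fingers move at their own pace and stop on an object; FORCE is the grip in N (left out, the last holds). Time passes only in rows, so rows that do not move let the fingers close. It gives the time, the measured TCP pose, the force and the opening at its end, in the units of the state.
- observe(): the state, without advancing time (a new reading comes with each control period).
- read_camera(name): name is "scene" or "top"; returns a dict with "img" (384x512x3 uint8, blue, green, red), "fx", "fy", "cx", "cy" (pixels), "k1" (the pictures are not rectified: a ray, as slopes to the right and down, at radius r is drawn at 1 + k1 r^2 times it, then the intrinsics apply), "eye" and "rotation" of the camera in the world. Camera axes: x right, y down, z forward; pixel columns grow to the right and rows downward; lengths in m; the calibration is good to about 2 mm. A picture is of the moment at which its call begins. There is no depth.
- hand_in(): hands the job in, once; it reports no verdict.
Trained networks look in the newest picture that a camera, given by its name, has taken for a name from the list of things; names that differ only in an ending like _2 or _b are one class to them, and where a whole thing is asked for, a point or a joint stands for the part that bears it (a point fixed in the world has none). Each returns a list of dicts, best first, with "conf" (0 to 1); they miss things now and then, are a little off and sometimes report something else, mostly with a low value. They report only what shows in the picture. A call takes as long as a camera call. They do not tell look-alikes from the thing itself.
- boxes_of(camera, label): "at" ([row, column] in pixels, amid what is visible of it).
- place_of(camera, label): "at" ([row, column] in pixels: a listed point, or the origin of a listed thing).
The state is a dict: "time": time; "qpos": joint angles; "qvel": joint speeds; "joint_efforts": joint torques, N m; "tool_pos": TCP position; "tool_rot": TCP orientation; "contact_force": force on the tool from outside, world axes, zero at the start; "torque": the same for the moment, N m; "opening": finger opening in m.
Only numpy, scipy, OpenCV 4.12 (cv2) and the standard library are available. Lean on these libraries where they do the work, as an engineer would, in place of code of your own. Each camera call takes 0.05 s, during which the arm holds its last target. There are 200 camera calls.

## Working session

There is one attempt and no reset: what is moved stays moved. The work goes in short steps, Python scripts to look and compute and a shell command to move; the robot and the scene stay as the last step left them, time stands still between calls to the robot, and variables do not carry over. Pictures are saved under pics/ and viewed, about 12 in all and at most 16, crops included, and the job is handed in when it is done.

```bash
mkdir -p pics; ls
cat > h.py <<'E'
from cell import *
import numpy as np, cv2
def ray(c,at):
    x=(at[1]-c["cx"])/c["fx"]; y=(at[0]-c["cy"])/c["fy"]
    p=np.array([x,y]); s=p.copy()
    for _ in range(20): s=p/(1+c["k1"]*(s@s))
    d=np.array(c["rotation"])@np.array([s[0],s[1],1.0]); return np.array(c["eye"]),d
def at_z(c,at,z):
    e,d=ray(c,at); return e+d*(z-e[2])/d[2]
def proj(c,P):
    q=np.array(c["rotation"]).T@(np.array(P)-np.array(c["eye"])); s=q[:2]/q[2]
    s=s*(1+c["k1"]*(s@s)); return [s[1]*c["fy"]+c["cy"],s[0]*c["fx"]+c["cx"]]
E
python3 - <<'E'
from h import *
for n in ("scene","top"):
    c=read_camera(n); cv2.imwrite(f"pics/{n}0.png",cv2.resize(c["img"],(800,600),interpolation=cv2.INTER_CUBIC))
    print(n,c["eye"],c["fx"],c["k1"],np.round(c["rotation"],2).tolist())
    for l,z in [("board",0),("tin1",0),("beaker_tall",0),("beaker_middle",0),("beaker_short",0),("stand",0),("brush",.007),("saucer",0),("dibber",0),("potted",0)]:
        print(l,[(np.round(d["at"]).tolist(),round(d["conf"],2),np.round(at_z(c,d["at"],z)[:2],3).tolist()) for d in place_of(n,l)])
s=observe(); print(s["tool_pos"],s["tool_rot"],s["opening"],s["time"]); 
try: print(grip_point_offset)
except Exception as e: print(e)
E
```

```text
pics
scene [1.17163716 0.20123779 1.12419942] 470.29980780560044 -0.18879026097444201 [-2.55, -0.0, 1.79]Traceback (most recent call last):
  File "<stdin>", line 6, in <module>
  File "h.py", line 9, in at_z
    e,d=ray(c,at); return e+d*(z-e[2])/d[2]
                                       ~^^^
IndexError: invalid index to scalar variable.
```

```bash
cat > h.py <<'E'
from cell import *
import numpy as np, cv2
from scipy.spatial.transform import Rotation as Ro
def Rm(c): return Ro.from_euler("xyz",c["rotation"]).as_matrix()
def ray(c,at):
    p=np.array([(at[1]-c["cx"])/c["fx"],(at[0]-c["cy"])/c["fy"]]); s=p.copy()
    for _ in range(20): s=p/(1+c["k1"]*(s@s))
    return np.array(c["eye"]),Rm(c)@np.array([s[0],s[1],1.0])
def at_z(c,at,z):
    e,d=ray(c,at); return e+d*(z-e[2])/d[2]
def proj(c,P):
    q=Rm(c).T@(np.array(P)-np.array(c["eye"])); s=q[:2]/q[2]
    s=s*(1+c["k1"]*(s@s)); return [s[1]*c["fy"]+c["cy"],s[0]*c["fx"]+c["cx"]]
E
python3 - <<'E'
from h import *
for n in ("scene","top"):
    c=read_camera(n); cv2.imwrite(f"pics/{n}0.png",cv2.resize(c["img"],(800,600),interpolation=cv2.INTER_CUBIC))
    print(n,c["eye"],c["fx"],c["k1"],np.round(c["rotation"],2).tolist())
    for l,z in [("board",0),("tin1",0),("beaker_tall",0),("beaker_middle",0),("beaker_short",0),("stand",0),("brush",.007),("saucer",0),("dibber",0),("potted",0)]:
        print(l,[(np.round(d["at"]).tolist(),round(d["conf"],2),np.round(at_z(c,d["at"],z)[:2],3).tolist()) for d in place_of(n,l)])
s=observe(); print(s["tool_pos"],s["tool_rot"],s["opening"],s["time"]); 
try: print(grip_point_offset)
except Exception as e: print(e)
E
```

```text
scene [1.17163716 0.20123779 1.12419942] 470.29980780560044 -0.18879026097444201 [-2.55, -0.0, 1.79]
board [([258.0, 253.0], 0.67, [0.657, 0.095])]
tin1 [([232.0, 314.0], 0.94, [0.549, 0.24]), ([182.0, 264.0], 0.89, [0.415, 0.075]), ([193.0, 325.0], 0.88, [0.415, 0.253]), ([150.0, 330.0], 0.76, [0.255, 0.248]), ([182.0, 373.0], 0.72, [0.345, 0.388]), ([225.0, 385.0], 0.6, [0.485, 0.432])]
beaker_tall [([227.0, 169.0], 0.59, [0.619, -0.147]), ([214.0, 226.0], 0.28, [0.543, -0.005])]
beaker_middle [([202.0, 111.0], 0.6, [0.577, -0.336])]
beaker_short []
stand [([158.0, 168.0], 0.95, [0.393, -0.225]), ([108.0, 153.0], 0.57, [0.209, -0.339])]
brush []
saucer [([213.0, 223.0], 0.64, [0.542, -0.015])]
dibber [([282.0, 323.0], 0.96, [0.686, 0.286])]
potted []
top [0.36861381 0.05512529 1.49474732] 455.1776959175172 -0.10124701452136295 [-3.05, -0.01, -1.56]
board [([151.0, 238.0], 0.58, [0.634, 0.094])]
tin1 [([213.0, 242.0], 0.93, [0.43, 0.08]), ([239.0, 150.0], 0.82, [0.341, 0.381]), ([264.0, 189.0], 0.79, [0.261, 0.251]), ([175.0, 194.0], 0.77, [0.552, 0.238]), ([192.0, 137.0], 0.67, [0.496, 0.428]), ([218.0, 184.0], 0.6, [0.412, 0.269])]
beaker_tall [([154.0, 308.0], 0.75, [0.629, -0.138])]
beaker_middle [([167.0, 368.0], 0.61, [0.584, -0.342])]
beaker_short []
stand [([277.0, 369.0], 0.76, [0.22, -0.339]), ([219.0, 342.0], 0.69, [0.41, -0.249]), ([222.0, 337.0], 0.6, [0.403, -0.234]), ([192.0, 137.0], 0.17, [0.496, 0.427])]
brush [([221.0, 339.0], 0.74, [0.403, -0.239])]
saucer [([177.0, 271.0], 0.59, [0.548, -0.016])]
dibber [([133.0, 177.0], 0.8, [0.693, 0.3])]
potted [([129.0, 352.0], 0.74, [0.714, -0.288])]
[ 0.16755537 -0.49758833  0.20145706] [3.14144594e+00 4.10092075e-05 3.24811609e-01] 0.09206918684955902 1.2
0.0188
```

View pics/top0.png

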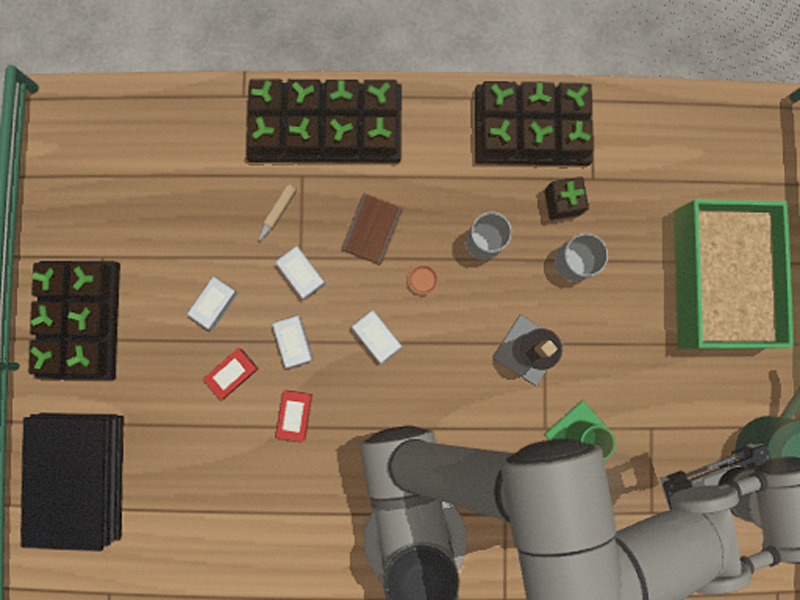

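View pics/scene0.png

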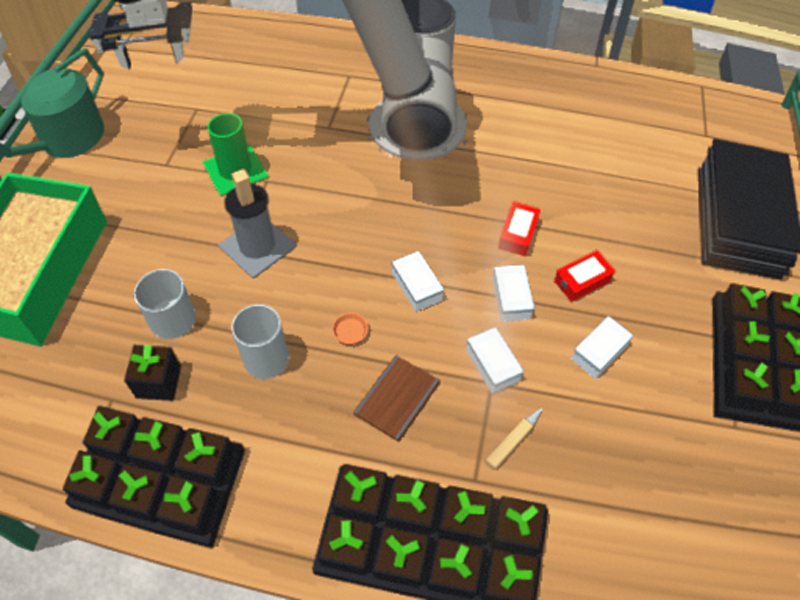

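Four plain tins: image1 pixels (300,272), (212,302), (292,341), (376,336). Two red look-alikes at (230,373) and (294,416). The board is at (372,228). Two beakers at (490,235) and (583,257), the real stand with brush at (530,348), and the green look-alike at (585,435). Next I'll measure accurately.

```bash
cat >> h.py <<'E'
def rect_world(c,cnt,z):
    P=np.array([at_z(c,[p[1],p[0]],z)[:2] for p in cnt.reshape(-1,2)],np.float32)
    (cx,cy),(w,h),a=cv2.minAreaRect(P); a=np.deg2rad(a)
    if h>w: w,h,a=h,w,a+np.pi/2
    a=(a+np.pi/2)%np.pi-np.pi/2
    return np.array([cx,cy,w,h,a])
def blobs(c,m,z,amin=60):
    cs,_=cv2.findContours(m.astype(np.uint8),cv2.RETR_EXTERNAL,cv2.CHAIN_APPROX_NONE)
    return [rect_world(c,k,z) for k in cs if cv2.contourArea(k)>amin]
def tins(c,z=.038):
    hsv=cv2.cvtColor(c["img"],cv2.COLOR_BGR2HSV)
    return blobs(c,(hsv[...,2]>175)&(hsv[...,1]<40),z)
E
python3 - <<'E'
from h import *
for n in ("top","scene"):
    c=read_camera(n); print(n); hsv=cv2.cvtColor(c["img"],cv2.COLOR_BGR2HSV)
    for v in (160,200,225): print(v,[np.round(b,3).tolist() for b in blobs(c,(hsv[...,2]>v)&(hsv[...,1]<40),.038) if .03<b[2]<.15 and b[3]>.02])
    # board
    p=[int(x) for x in proj(c,[.64,.095,.012])]; print("board hsv",hsv[p[0],p[1]], [hsv[int(q[0]),int(q[1])].tolist() for q in [proj(c,[.64+d,.195,0]) for d in (0,.03)]])
    col=hsv[p[0]-3:p[0]+4,p[1]-3:p[1]+4].reshape(-1,3).mean(0)
    m=(hsv[...,2]<150); w=np.zeros_like(m); w[max(p[0]-45,0):p[0]+45,p[1]-45:p[1]+45]=1
    print([np.round(b,3).tolist() for b in blobs(c,m&w,.012) if .1<b[2]<.2])
    for l in ("tin1","beaker_tall","beaker_middle","beaker_short","brush","stand"):
        print(l,[(np.round(d["at"],1).tolist(),round(d["conf"],2)) for d in boxes_of(n,l)])
    o=np.array(proj(c,[.6,-.24,.05])).astype(int)
    cv2.imwrite(f"pics/{n}_b.png",cv2.resize(c["img"][max(o[0]-75,0):o[0]+75,max(o[1]-100,0):o[1]+100],None,fx=3,fy=3,interpolation=cv2.INTER_CUBIC)); print("crop",o)
    o=np.array(proj(c,[.64,.095,.0])).astype(int)
    cv2.imwrite(f"pics/{n}_bd.png",cv2.resize(c["img"][o[0]-50:o[0]+50,o[1]-65:o[1]+65],None,fx=6,fy=6,interpolation=cv2.INTER_CUBIC)); print("crop",o)
E
```

```text
top
160 [[0.257, 0.251, 0.059, 0.033, -0.151], [0.341, 0.384, 0.059, 0.032, -0.841], [0.409, 0.256, 0.095, 0.055, 0.316], [0.421, 0.083, 0.095, 0.055, 0.683], [0.489, 0.426, 0.095, 0.056, -0.595], [0.58, -0.329, 0.06, 0.027, 0.455], [0.553, 0.243, 0.095, 0.055, 0.658], [1.02, 0.611, 0.066, 0.04, 1.096], [1.025, -0.242, 0.077, 0.051, 0.655]]
200 [[0.257, 0.251, 0.059, 0.033, -0.151], [0.341, 0.384, 0.059, 0.032, -0.841], [0.409, 0.256, 0.091, 0.05, 0.306], [0.42, 0.083, 0.091, 0.051, 0.685], [0.488, 0.426, 0.091, 0.05, -0.591], [0.553, 0.243, 0.09, 0.051, 0.658]]
225 []
board hsv [ 10 123 106] [[15, 106, 157], [15, 110, 149]]
[]
tin1 [([213.0, 241.8], 0.89), ([238.1, 149.5], 0.86), ([266.7, 190.6], 0.84), ([195.3, 133.3], 0.83), ([173.7, 194.6], 0.79), ([218.1, 185.8], 0.66)]
beaker_tall [([150.3, 312.8], 0.68), ([192.4, 135.0], 0.55)]
beaker_middle [([163.1, 371.6], 0.83), ([136.5, 178.1], 0.72), ([227.4, 335.2], 0.68)]
beaker_short []
brush [([219.0, 347.9], 0.75), ([146.8, 238.6], 0.42)]
stand [([269.2, 374.7], 0.87), ([223.8, 334.8], 0.69)]
crop [159 341]
crop [149 237]
scene
160 
[... 684 characters left out ...]
5 [[0.551, 0.244, 0.094, 0.055, 0.655], [0.486, 0.427, 0.095, 0.055, -0.587], [0.407, 0.258, 0.094, 0.055, 0.293], [0.339, 0.385, 0.06, 0.034, -0.844], [0.419, 0.083, 0.094, 0.054, 0.68], [0.254, 0.252, 0.061, 0.034, -0.124]]
board hsv [ 11 152 134] [[15, 135, 212], [15, 140, 199]]
[[0.649, 0.096, 0.137, 0.097, -0.345]]
tin1 [([144.7, 333.1], 0.96), ([178.5, 373.7], 0.9), ([180.3, 267.4], 0.78), ([221.2, 384.6], 0.71), ([228.6, 312.5], 0.67), ([189.2, 326.5], 0.57), ([127.0, 154.3], 0.36)]
beaker_tall [([217.8, 165.9], 0.7)]
beaker_middle [([194.2, 105.0], 0.58)]
beaker_short []
brush [([130.4, 157.0], 0.98)]
stand [([154.0, 164.5], 0.89), ([99.1, 147.3], 0.64)]
crop [205 136]
crop [251 254]
```

Run:
```python
from h import *
for n,ts in (("top",(115,120,125,130)),("scene",(120,130,140,150,160))):
    c=read_camera(n); hsv=cv2.cvtColor(c["img"],cv2.COLOR_BGR2HSV); p=[int(x) for x in proj(c,[.64,.095,.012])]
    w=np.zeros(hsv.shape[:2],bool); w[p[0]-40:p[0]+40,p[1]-40:p[1]+40]=1
    for t in ts: print(n,t,[np.round(b,3).tolist() for b in blobs(c,(hsv[...,2]<t)&w,.012) if .1<b[2]<.2])
a=cv2.imread("pics/top_b.png");b=cv2.imread("pics/scene_bd.png");d=cv2.imread("pics/top_bd.png")
d=cv2.resize(d,(600,450)); a=cv2.resize(a,(600,450)); 
cv2.imwrite("pics/mix.png",cv2.resize(np.hstack([a,d]),(800,300)))
b2=cv2.imread("pics/scene_b.png");cv2.imwrite("pics/mix.png",np.vstack([cv2.resize(np.hstack([a,d]),(800,300)),cv2.resize(np.hstack([cv2.resize(b2,(600,450)),cv2.resize(b,(600,450))]),(800,300))]))
```

```text
top 115 [[0.645, 0.093, 0.135, 0.096, -0.349]]
top 120 [[0.623, 0.057, 0.19, 0.152, 1.209]]
top 125 []
top 130 []
scene 120 [[0.652, 0.098, 0.13, 0.09, -0.355]]
scene 130 [[0.651, 0.098, 0.131, 0.092, -0.361]]
scene 140 [[0.65, 0.097, 0.134, 0.094, -0.345]]
scene 150 [[0.649, 0.096, 0.137, 0.097, -0.345]]
scene 160 [[0.63, 0.057, 0.184, 0.147, 1.236]]
```

View pics/mix.png

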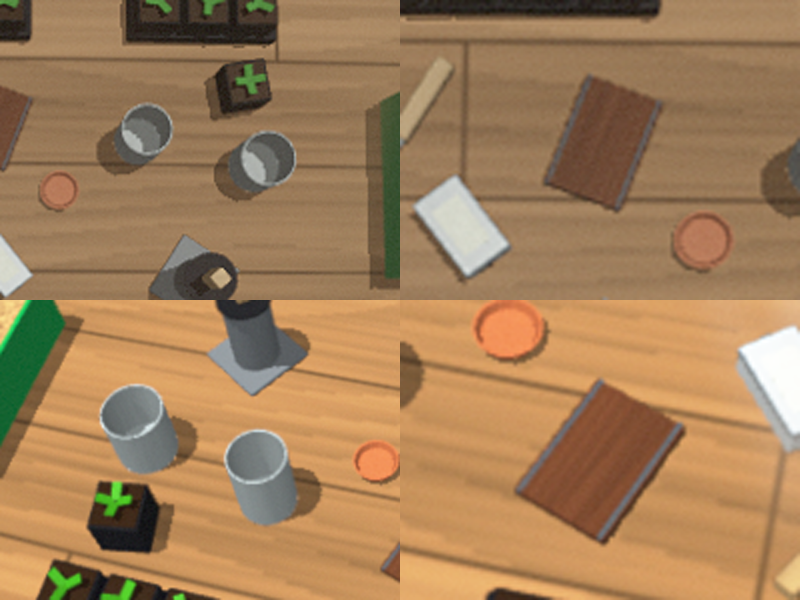

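The top picture (left panels) and scene picture (bottom) show two beakers, the pot, saucer and stand. The board's strips run along its long edges, at yaw ≈ -0.35. Next I'll refine the board, add a planner for tool-frame shifts, and start moving.

```bash
cat >> h.py <<'E'
def plan(x,y,yaw,frm=None,z=None):
    s=observe(); p=s["tool_pos"]; w=s["tool_rot"][2]
    if frm: p=np.array([frm[0],frm[1],p[2]]); w=frm[2]
    d=(yaw-w+np.pi/2)%np.pi-np.pi/2; d0=np.array([x-p[0],y-p[1]])
    t=np.array([np.cos(w)*d0[0]+np.sin(w)*d0[1],np.sin(w)*d0[0]-np.cos(w)*d0[1]])*1000
    n=int(np.ceil(np.linalg.norm(t)/60)); m=int(np.ceil(abs(d)/.18))
    print(f"pos {np.round(p,4)} yaw {w:.3f} | shift {np.round(t,1)} = {n} x {np.round(t/max(n,1),2)} | roll {-d:.3f} = {m} x {-d/max(m,1):.4f} | dz {None if z is None else round((p[2]-z)*1000,1)} | q6 {s['qpos'][5]:.2f}")
E
python3 - <<'E'
from h import *
for n in ("top","scene"):
    c=read_camera(n); hsv=cv2.cvtColor(c["img"],cv2.COLOR_BGR2HSV); p=[int(x) for x in proj(c,[.65,.096,.012])]
    w=np.zeros(hsv.shape[:2],bool); w[p[0]-40:p[0]+40,p[1]-40:p[1]+40]=1
    for h in (12,13): print(n,h,[np.round(b,3).tolist() for b in blobs(c,cv2.medianBlur(((hsv[...,0]<h)&(hsv[...,1]>60)&w).astype(np.uint8),3),.012) if .05<b[2]<.2])
plan(.42,.083,.683,z=.26)
plan(.42,.083,.683,frm=(.168,-.498,.683))
E
```

```text
top 12 [[0.649, 0.095, 0.126, 0.079, -0.357]]
top 13 [[0.649, 0.094, 0.129, 0.081, -0.367]]
scene 12 [[0.651, 0.098, 0.129, 0.084, -0.356], [0.559, -0.007, 0.055, 0.022, -1.35]]
scene 13 [[0.652, 0.098, 0.131, 0.085, -0.353], [0.559, -0.007, 0.055, 0.022, -1.35]]
pos [ 0.1676 -0.4976  0.2015] yaw 0.325 | shift [ 424.5 -469.7] = 11 x [ 38.59 -42.7 ] | roll -0.358 = 2 x -0.1791 | dz -58.5 | q6 -0.15
pos [ 0.168  -0.498   0.2015] yaw 0.683 | shift [ 562.2 -291.6] = 11 x [ 51.1  -26.51] | roll -0.000 = 0 x -0.0000 | dz None | q6 -0.15
```

```bash
python3 -m inch '[[[0,0,-30,-0.179],[0,0,-30,-0.179],[51,-26.5,0,0],[51,-26.5,0,0],[51,-26.5,0,0],[51,-26.5,0,0],[51,-26.5,0,0],[51,-26.5,0,0]]]' -1 && python3 -m inch '[[[51,-26.5,0,0],[51,-26.5,0,0],[51,-26.5,0,0],[51,-26.5,0,0],[51,-26.5,0,0],[0,0,0,0]]]'; python3 -c "
from h import *
plan(.42,.083,.683,z=.01)"
```

```text
time: 3.1
tool_pos: [0.305, -0.1795, 0.2617]
tool_rot: [3.14, -0.0, 0.682]
contact_force: [1.0, -0.2, -0.1]
opening: 0.0921
time: 3.85
tool_pos: [0.4194, 0.0858, 0.2611]
tool_rot: [-3.141, -0.0, 0.689]
contact_force: [-0.9, -1.0, -0.1]
opening: 0.0914
pos [0.4194 0.0858 0.2611] yaw 0.689 | shift [-1.4  2.6] = 1 x [-1.36  2.55] | roll 0.006 = 1 x 0.0057 | dz 251.1 | q6 0.90
```

```bash
python3 -m inch '[[[-0.5,1,60,0],[0,0,60,0],[0,0,60,0],[0,0,40,0],[0,0,20,0],[0,0,10,0],[0,0,0,0]]]' && python3 -m inch '[[[0,0,0,0],[0,0,0,0],[0,0,0,0],[0,0,0,0],[0,0,0,0]]]' 0.9 25; python3 -m inch '[[[0,0,-30,0],[0,0,-50,0],[0,0,-40,0],[0,0,0,0]]]'; python3 -c "
from h import *
plan(.65,.0965,-.355,z=.022)
s=observe()['tool_pos'];plan(.65,.0965,-.355,frm=(s[0],s[1],-.355))"
```

```text
time: 4.72
tool_pos: [0.4191, 0.081, 0.0114]
tool_rot: [-3.141, 0.0, 0.682]
contact_force: [-0.2, -0.2, -0.2]
opening: 0.0918
time: 5.35
tool_pos: [0.4192, 0.0815, 0.0116]
tool_rot: [3.141, -0.0, 0.683]
contact_force: [-1.2, -0.3, 2.3]
opening: 0.054
time: 5.85
tool_pos: [0.4209, 0.0815, 0.1338]
tool_rot: [3.138, -0.005, 0.683]
contact_force: [0.3, 0.2, -1.5]
opening: 0.0541
pos [0.4209 0.0815 0.1338] yaw 0.683 | shift [187.2 133. ] = 4 x [46.8  33.24] | roll 1.038 = 6 x 0.1730 | dz 111.8 | q6 0.90
pos [0.4209 0.0815 0.1338] yaw -0.355 | shift [209.6 -93.7] = 4 x [ 52.41 -23.42] | roll -0.000 = 0 x -0.0000 | dz None | q6 0.90
```

```bash
python3 -m inch '[[[0,0,0,0.173],[0,0,0,0.173],[0,0,0,0.173],[0,0,0,0.173],[0,0,0,0.173],[0,0,0,0.173],[0,0,0,0]]]' && python3 -m inch '[[[52.4,-23.4,0,0],[52.4,-23.4,0,0],[52.4,-23.4,0,0],[52.4,-23.4,0,0],[0,0,0,0],[0,0,0,0]]]'; python3 -c "
from h import *
plan(.65,.0965,-.355,z=.0236)"
```

```text
time: 6.72
tool_pos: [0.4181, 0.0814, 0.13]
tool_rot: [3.14, 0.003, -0.354]
contact_force: [0.2, 0.5, -2.4]
opening: 0.054
time: 7.48
tool_pos: [0.6469, 0.0963, 0.1296]
tool_rot: [3.14, 0.003, -0.353]
contact_force: [-0.1, 0.2, -1.8]
opening: 0.0539
pos [0.6469 0.0963 0.1296] yaw -0.353 | shift [ 2.9 -1.3] = 1 x [ 2.88 -1.28] | roll 0.002 = 1 x 0.0022 | dz 106.0 | q6 1.95
```

```bash
python3 -m inch '[[[3,-1.3,40,0],[0,0,40,0],[0,0,20,0],[0,0,4,0],[0,0,1.5,0],[0,0,0,0],[0,0,0,0]]]'; python3 -c "
from h import *
plan(.65,.0965,-.355,z=.0236)"
```

```text
time: 8.35
tool_pos: [0.6519, 0.0965, 0.027]
tool_rot: [-3.141, -0.002, -0.355]
contact_force: [-0.2, 0.6, -2.0]
opening: 0.0541
pos [0.6519 0.0965 0.027 ] yaw -0.355 | shift [-1.8  0.7] = 1 x [-1.82  0.68] | roll -0.000 = 1 x -0.0000 | dz 3.4 | q6 1.96
```

```bash
python3 -m inch '[[[-1.5,0.5,2,0],[0,0,1,0],[0,0,0.5,0],[0,0,0,0]]]' && python3 -m inch '[[[0,0,0,0],[0,0,0,0],[0,0,0,0],[0,0,0,0]]]' -1 && python3 -m inch '[[[0,0,-20,0],[0,0,-50,0],[0,0,-60,0],[0,0,0,0]]]'; python3 -c "
from h import *
plan(.552,.2435,.657,z=.0105)
s=observe()['tool_pos'];plan(.552,.2435,.657,frm=(s[0],s[1],.657))"
```

```text
time: 8.85
tool_pos: [0.6498, 0.0966, 0.0236]
tool_rot: [3.142, -0.0, -0.355]
contact_force: [-3.7, 1.2, 6.6]
opening: 0.0541
time: 9.35
tool_pos: [0.6499, 0.0965, 0.0222]
tool_rot: [3.141, 0.0, -0.355]
contact_force: [-0.4, -0.5, -0.7]
opening: 0.089
time: 9.85
tool_pos: [0.6531, 0.0967, 0.1586]
tool_rot: [-3.137, -0.011, -0.355]
contact_force: [-0.2, -0.7, -0.3]
opening: 0.0918
pos [0.6531 0.0967 0.1586] yaw -0.355 | shift [-145.8 -102.5] = 3 x [-48.59 -34.15] | roll -1.012 = 6 x -0.1687 | dz 148.1 | q6 1.96
pos [0.6531 0.0967 0.1586] yaw 0.657 | shift [   9.6 -177.9] = 3 x [  3.2  -59.31] | roll -0.000 = 0 x -0.0000 | dz None | q6 1.96
```

```bash
python3 -m inch '[[[0,0,0,-0.1687],[0,0,0,-0.1687],[0,0,0,-0.1687],[0,0,0,-0.1687],[0,0,0,-0.1687],[0,0,0,-0.1687],[4,-59.3,0,0],[4,-59.3,0,0],[4,-59.3,0,0],[0,0,0,0]]]' && python3 -m inch '[[[0,0,0,0]]]'; python3 -c "
from h import *
plan(.552,.2435,.657,z=.0115)
c=read_camera('top');print([np.round(b,3).tolist() for b in tins(c,.05) if .08<b[2]<.11])
c=read_camera('scene');print([np.round(b,3).tolist() for b in tins(c,.05) if .08<b[2]<.11])
"
```

```text
time: 11.1
tool_pos: [0.5478, 0.2481, 0.1516]
tool_rot: [-3.14, 0.002, 0.662]
contact_force: [0.8, -0.8, -0.2]
opening: 0.0917
time: 11.22
tool_pos: [0.5507, 0.2446, 0.1518]
tool_rot: [3.141, 0.001, 0.658]
contact_force: [0.8, 0.3, 0.1]
opening: 0.092
pos [0.5507 0.2446 0.1518] yaw 0.658 | shift [0.4 1.6] = 1 x [0.41 1.65] | roll 0.001 = 1 x 0.0007 | dz 140.3 | q6 1.20
[[0.487, 0.423, 0.092, 0.053, -0.591], [0.652, 0.096, 0.094, 0.054, -0.353]]
[[0.655, 0.095, 0.109, 0.059, -0.32], [0.565, 0.242, 0.105, 0.066, 0.66], [0.494, 0.425, 0.097, 0.054, -0.571], [-0.491, 0.336, 0.104, 0.06, -1.551]]
```

```bash
python3 -m inch '[[[0.4,1,50,0],[0,0,50,0],[0,0,25,0],[0,0,12,0],[0,0,3,0],[0,0,0,0]]]' && python3 -m inch '[[[0,0,0,0],[0,0,0,0],[0,0,0,0],[0,0,0,0],[0,0,0,0]]]' 0.9 25; python3 -m inch '[[[0,0,-30,0],[0,0,-50,0],[0,0,-60,0],[0,0,0,0],[0,0,0,0]]]'; python3 -c "
from h import *
plan(.65,.0965,-.355,z=.060)
s=observe()['tool_pos'];plan(.651,.0965,-.355,frm=(s[0],s[1],-.355))"
```

```text
time: 12.08
tool_pos: [0.5526, 0.2441, 0.0133]
tool_rot: [3.141, -0.002, 0.656]
contact_force: [0.2, 1.2, -0.1]
opening: 0.092
time: 12.7
tool_pos: [0.5521, 0.2444, 0.013]
tool_rot: [3.141, -0.001, 0.657]
contact_force: [-1.0, 1.7, 4.5]
opening: 0.0464
time: 13.32
tool_pos: [0.5512, 0.2441, 0.1519]
tool_rot: [-3.141, 0.001, 0.657]
contact_force: [-0.1, 0.7, -0.4]
opening: 0.005
pos [0.5512 0.2441 0.1519] yaw 0.657 | shift [-11.9 177.2] = 3 x [-3.97 59.07] | roll 1.012 = 6 x 0.1687 | dz 91.9 | q6 1.20
pos [0.5512 0.2441 0.1519] yaw -0.355 | shift [144.9 103.7] = 3 x [48.3  34.57] | roll -0.000 = 0 x -0.0000 | dz None | q6 1.20
```

Run:
```python
from h import *
for n in ("top","scene"):
    c=read_camera(n); print([np.round(b,3).tolist() for b in tins(c,.038) if .05<b[2]<.13])
    o=np.array(proj(c,[.55,.2,.0])).astype(int); cv2.imwrite(f"pics/{n}2.png",cv2.resize(c["img"][o[0]-75:o[0]+75,o[1]-100:o[1]+100],(800,600),interpolation=cv2.INTER_CUBIC))
```

```text
[[0.488, 0.426, 0.093, 0.053, -0.591], [0.58, -0.327, 0.051, 0.024, 0.785], [0.654, 0.096, 0.094, 0.054, -0.353]]
[[0.649, 0.094, 0.11, 0.06, -0.32], [0.557, 0.243, 0.107, 0.067, 0.66], [0.487, 0.428, 0.098, 0.055, -0.571], [0.34, 0.384, 0.063, 0.033, -0.824], [-0.051, 0.153, 0.081, 0.025, 0.213], [-0.104, 0.331, 0.078, 0.025, 0.192], [-0.51, 0.338, 0.105, 0.06, -1.551], [-0.427, 0.176, 0.128, 0.107, -1.251]]
```

View pics/scene2.png

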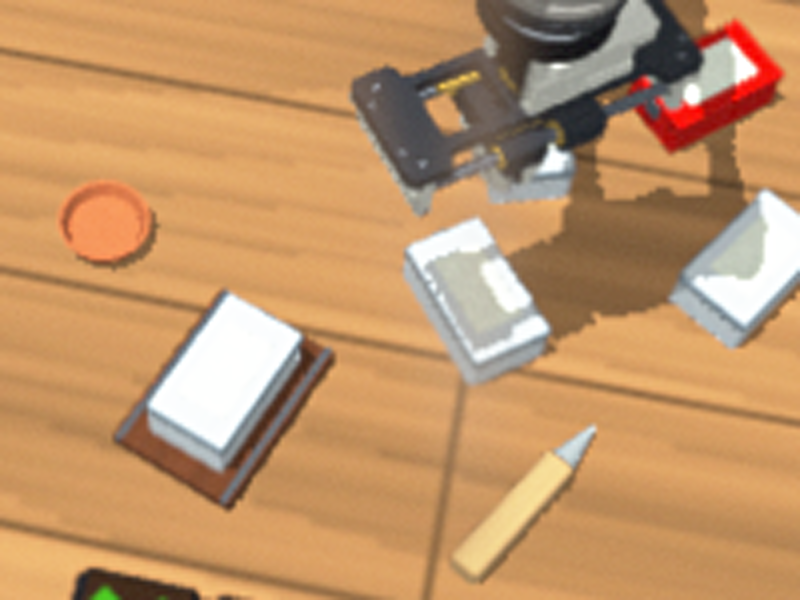

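```bash
python3 -c "
from cell import *
print(observe()['opening'])"; python3 -m inch '[[[0,0,0,0],[0,0,0,0],[0,0,0,0],[0,0,0,0]]]' -1
python3 - <<'E'
from h import *
c=read_camera('scene'); o=np.array(proj(c,[.55,.2,.0])).astype(int); cv2.imwrite(f"pics/s3.png",cv2.resize(c["img"][o[0]-75:o[0]+75,o[1]-100:o[1]+100],(400,300)))
E
```

```text
0.004479581229814165
time: 13.92
tool_pos: [0.5516, 0.2442, 0.1523]
tool_rot: [3.142, 0.0, 0.657]
contact_force: [0.1, -1.0, 0.4]
opening: 0.04
```

View pics/s3.png

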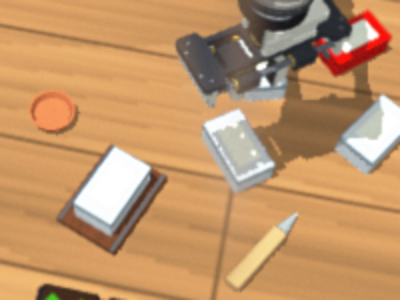

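```bash
python3 -m inch '[[[0,0,0,0],[0,0,0,0],[0,0,0,0]]]' -1
python3 - <<'E'
from h import *
c=read_camera('scene'); im=cv2.resize(c["img"],None,fx=8,fy=8,interpolation=cv2.INTER_CUBIC)
s=observe(); R=Ro.from_euler("xyz",s["tool_rot"]).as_matrix(); p=np.array(s["tool_pos"])
for q,col in [(p,(0,0,255)),(p+R@[0,.046,0],(255,0,0)),(p-R@[0,.046,0],(255,0,0)),([.408,.257,.038],(0,255,0)),([.552,.2435,.038],(0,255,0))]:
    r,k=proj(c,q); cv2.circle(im,(int(k*8),int(r*8)),6,col,-1)
r,k=[int(v*8) for v in proj(c,[.53,.24,.05])]
cv2.imwrite("pics/s4.png",im[r-300:r+300,k-400:k+400])
E
```

```text
time: 14.35
tool_pos: [0.5516, 0.2442, 0.1524]
tool_rot: [3.142, 0.0, 0.657]
contact_force: [-0.4, -0.6, 0.3]
opening: 0.0737
```

View pics/s4.png

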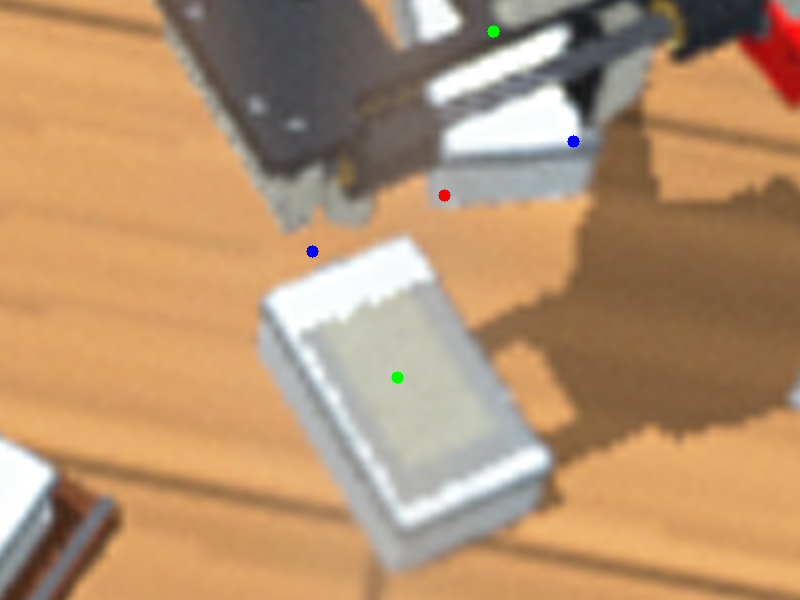

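```bash
python3 -m inch '[[[0,0,50,0],[0,0,40,0],[0,0,0,0],[0,0,0,0]]]' -1
python3 - <<'E'
from h import *
s=observe(); R=Ro.from_euler("xyz",s["tool_rot"]).as_matrix(); p=np.array(s["tool_pos"]); out=[]
print(s["qpos"])
for n in ("scene","top"):
    c=read_camera(n); im=cv2.resize(c["img"],None,fx=8,fy=8,interpolation=cv2.INTER_CUBIC)
    for q,col in [(p,(0,0,255)),(p+R@[0,.046,0],(255,0,0)),(p-R@[0,.046,0],(255,0,0)),([.408,.257,.038],(0,255,0)),([.552,.2435,.038],(0,255,0))]:
        r,k=proj(c,q); cv2.circle(im,(int(k*8),int(r*8)),6,col,-1)
    r,k=[int(v*8) for v in proj(c,[.53,.24,.05])]
    out.append(im[r-300:r+300,k-400:k+400])
cv2.imwrite("pics/s5.png",out[0]); cv2.imwrite("pics/t5.png",out[1])
E
```

```text
time: 14.9
tool_pos: [0.5527, 0.2445, 0.064]
tool_rot: [3.141, -0.002, 0.657]
contact_force: [0.6, -0.5, 1.8]
opening: 0.0917
[ 2.89805018e-01  6.15610723e-01  1.47467058e+00 -8.58736406e-05
  1.04896584e+00  1.20364598e+00]
```

View pics/s5.png

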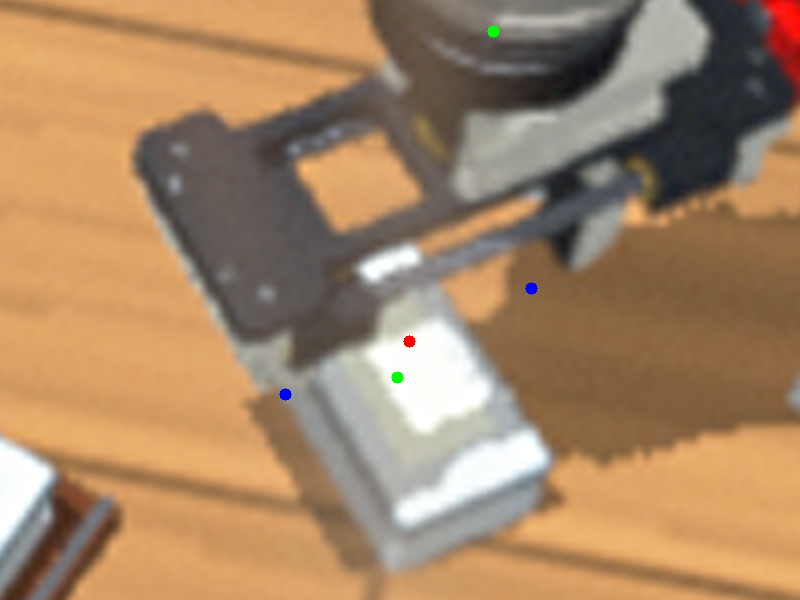

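The scene view shows the fingers straddling tin D as they should: dots at (285,394) and (531,288), tin at (400,380). I'll retry slowly and watch the opening.

```bash
python3 -m inch '[[[-0.5,0.5,30,0],[0,0,16,0],[0,0,6,0],[0,0,0,0],[0,0,0,0]]]' && for i in 1 2 3; do python3 -m inch '[[[0,0,0,0],[0,0,0,0]]]' 0.5 30; done;  python3 - <<'E'
from h import *
s=observe(); R=Ro.from_euler("xyz",s["tool_rot"]).as_matrix(); p=np.array(s["tool_pos"]); out=[]
print(s["qpos"])
for n in ("scene",):
    c=read_camera(n); im=cv2.resize(c["img"],None,fx=8,fy=8,interpolation=cv2.INTER_CUBIC)
    r,k=[int(v*8) for v in proj(c,[.53,.24,.05])]
    out.append(im[r-300:r+300,k-400:k+400])
cv2.imwrite("pics/s6.png",out[0])
E
```

```text
time: 15.62
tool_pos: [0.5522, 0.2437, 0.0113]
tool_rot: [3.141, -0.001, 0.657]
contact_force: [-0.5, 0.2, -0.6]
opening: 0.0916
time: 15.88
tool_pos: [0.5518, 0.2436, 0.0108]
tool_rot: [3.141, -0.001, 0.657]
contact_force: [-0.3, -0.9, -0.6]
opening: 0.0766
time: 16.12
tool_pos: [0.5516, 0.2435, 0.0104]
tool_rot: [3.142, 0.0, 0.657]
contact_force: [-0.9, 2.0, 1.3]
opening: 0.0562
time: 16.38
tool_pos: [0.5515, 0.2435, 0.0104]
tool_rot: [3.142, 0.0, 0.657]
contact_force: [0.4, 0.4, -0.2]
opening: 0.0548
[ 2.88711330e-01  6.82674509e-01  1.52056274e+00 -1.07009912e-04
  9.38430647e-01  1.20256321e+00]
```

```bash
python3 -m inch '[[[0,0,-30,0],[0,0,-50,0],[0,0,-60,0],[0,0,0,0]]]' && python3 -m inch '[[[0,0,0,0.1687],[0,0,0,0.1687],[0,0,0,0.1687],[0,0,0,0.1687],[0,0,0,0.1687],[0,0,0,0.1687],[0,0,0,0]]]'; python3 -c "
from h import *
plan(.651,.0965,-.355,z=.0604)"
```

```text
time: 16.92
tool_pos: [0.5544, 0.2444, 0.1556]
tool_rot: [3.138, -0.01, 0.657]
contact_force: [-0.8, -0.4, -2.5]
opening: 0.0545
time: 17.8
tool_pos: [0.5508, 0.2432, 0.1488]
tool_rot: [3.14, 0.002, -0.354]
contact_force: [-0.6, -0.1, -2.3]
opening: 0.0548
pos [0.5508 0.2432 0.1488] yaw -0.354 | shift [144.8 102.9] = 3 x [48.28 34.31] | roll 0.001 = 1 x 0.0013 | dz 88.4 | q6 2.21
```

```bash
python3 -m inch '[[[48.3,34.3,0,0],[48.3,34.3,0,0],[48.3,34.3,0,0],[0,0,40,0],[0,0,30,0],[0,0,10,0],[0,0,3,0],[0,0,0,0],[0,0,0,0],[0,0,0,0]]]'; python3 -c "
from h import *
plan(.651,.0965,-.355,z=.0604)"
```

```text
time: 19.05
tool_pos: [0.652, 0.0968, 0.0683]
tool_rot: [-3.141, -0.001, -0.355]
contact_force: [-0.7, 0.2, -1.1]
opening: 0.0551
pos [0.652  0.0968 0.0683] yaw -0.355 | shift [-0.9  0.6] = 1 x [-0.86  0.6 ] | roll 0.000 = 1 x 0.0002 | dz 7.9 | q6 1.96
```

```bash
python3 -m inch '[[[-0.8,0.6,4,0],[0,0,2,0],[0,0,0,0],[0,0,0,0]]]';python3 -m inch '[[[0,0,0.5,0],[0,0,0,0]]]'
```

```text
time: 19.55
tool_pos: [0.6507, 0.0963, 0.0614]
tool_rot: [3.142, -0.0, -0.355]
contact_force: [-0.5, 1.0, -1.4]
opening: 0.055
time: 19.8
tool_pos: [0.6507, 0.0963, 0.0609]
tool_rot: [3.141, -0.0, -0.355]
contact_force: [0.8, 0.5, -1.4]
opening: 0.0545
```

Now release, rise, and go to tin B (.408, .257, .305).

```bash
python3 -m inch '[[[0,0,0.5,0],[0,0,0,0],[0,0,0,0],[0,0,0,0],[0,0,0,0]]]' -1 && python3 -m inch '[[[0,0,-20,0],[0,0,-50,0],[0,0,-40,0],[0,0,0,-0.165],[0,0,0,-0.165],[0,0,0,-0.165],[0,0,0,-0.165],[0,0,0,0]]]'; python3 -c "
from h import *
plan(.408,.257,.305,z=.0105)
"
```

```text
time: 20.42
tool_pos: [0.6507, 0.0963, 0.0605]
tool_rot: [3.142, -0.0, -0.355]
contact_force: [-0.6, 0.4, 0.6]
opening: 0.0914
time: 21.42
tool_pos: [0.6506, 0.0963, 0.1704]
tool_rot: [3.141, 0.0, 0.303]
contact_force: [-0.7, 0.1, -0.2]
opening: 0.0919
pos [0.6506 0.0963 0.1704] yaw 0.303 | shift [-183.6 -225.8] = 5 x [-36.71 -45.16] | roll -0.002 = 1 x -0.0017 | dz 159.9 | q6 1.30
```

```bash
python3 -m inch '[[[-36.7,-45.2,0,0],[-36.7,-45.2,0,0],[-36.7,-45.2,0,0],[-36.7,-45.2,0,0],[-36.7,-45.2,0,0],[0,0,40,0],[0,0,40,0],[0,0,20,0],[0,0,0,0],[0,0,0,0]]]'; python3 -c "
from h import *
plan(.408,.257,.305,z=.0105)
for n in ('top','scene'):
    c=read_camera(n);print([np.round(b,3).tolist() for b in tins(c,.088) if .08<b[2]<.11 and b[0]>.6])
"
```

```text
time: 22.68
tool_pos: [0.4085, 0.2571, 0.0713]
tool_rot: [-3.142, -0.002, 0.303]
contact_force: [0.4, -0.4, 0.0]
opening: 0.0917
pos [0.4085 0.2571 0.0713] yaw 0.303 | shift [-0.6 -0. ] = 1 x [-0.56 -0.03] | roll -0.002 = 1 x -0.0018 | dz 60.8 | q6 1.67
[[0.652, 0.096, 0.094, 0.054, -0.356]]
[[0.65, 0.096, 0.098, 0.057, -0.353]]
```

Second tin is at (.651,.096). Picking B.

```bash
python3 -m inch '[[[-0.4,0,30,0],[0,0,22,0],[0,0,8.5,0],[0,0,0,0],[0,0,0,0]]]' && python3 -m inch '[[[0,0,0,0],[0,0,0,0],[0,0,0,0],[0,0,0,0],[0,0,0,0],[0,0,0,0]]]' 0.5 30;  python3 -m inch '[[[0,0,-30,0],[0,0,-50,0],[0,0,-60,0],[0,0,-40,0],[0,0,0,0.165],[0,0,0,0.165],[0,0,0,0.165],[0,0,0,0.165],[0,0,0,0]]]'; python3 -c "
from h import *
plan(.651,.0965,-.355,z=.0984)"
```

```text
time: 23.4
tool_pos: [0.4082, 0.257, 0.0108]
tool_rot: [-3.142, -0.002, 0.305]
contact_force: [-0.1, -0.8, 0.6]
opening: 0.092
time: 24.15
tool_pos: [0.4074, 0.2567, 0.0099]
tool_rot: [3.141, 0.0, 0.305]
contact_force: [-0.2, -0.3, 1.2]
opening: 0.0546
time: 25.28
tool_pos: [0.407, 0.2566, 0.1894]
tool_rot: [3.141, 0.001, -0.354]
contact_force: [-0.1, 0.7, -2.0]
opening: 0.0545
pos [0.407  0.2566 0.1894] yaw -0.354 | shift [284.4  65.7] = 5 x [56.87 13.13] | roll 0.001 = 1 x 0.0013 | dz 91.0 | q6 2.33
```

```bash
python3 -m inch '[[[56.9,13.1,0,0],[56.9,13.1,0,0],[56.9,13.1,0,0],[56.9,13.1,0,0],[56.9,13.1,0,0],[0,0,40,0],[0,0,30,0],[0,0,10,0],[0,0,0,0],[0,0,0,0]]]'; python3 -m inch '[[[0,0,3,0],[0,0,0,0],[0,0,0,0]]]'; python3 -c "
from h import *
plan(.651,.0965,-.355,z=.098)"
```

```text
time: 26.52
tool_pos: [0.6523, 0.0966, 0.1116]
tool_rot: [-3.141, -0.003, -0.354]
contact_force: [-0.4, -0.8, -2.5]
opening: 0.0548
time: 26.9
tool_pos: [0.6514, 0.0964, 0.1072]
tool_rot: [-3.141, -0.0, -0.355]
contact_force: [-0.0, -0.1, -1.8]
opening: 0.055
pos [0.6514 0.0964 0.1072] yaw -0.355 | shift [-0.4  0.1] = 1 x [-0.43  0.09] | roll -0.000 = 1 x -0.0001 | dz 9.2 | q6 1.96
```

```bash
python3 -m inch '[[[-0.4,0,5,0],[0,0,2.5,0],[0,0,0,0],[0,0,0,0]]]';python3 -m inch '[[[0,0,0.5,0],[0,0,0,0],[0,0,0,0]]]'; python3 -m inch '[[[0,0,0,0],[0,0,0,0],[0,0,0,0],[0,0,0,0],[0,0,0,0]]]' -1;python3 -m inch '[[[0,0,-20,0],[0,0,-50,0],[0,0,-20,0],[0,0,0,0],[0,0,0,0]]]'; python3 -c "
from h import *
plan(.487,.4265,-.59,z=.0105)"
```

```text
time: 27.4
tool_pos: [0.651, 0.0965, 0.0994]
tool_rot: [3.142, -0.0, -0.355]
contact_force: [0.7, 1.1, -3.6]
opening: 0.0546
time: 27.78
tool_pos: [0.651, 0.0965, 0.0989]
tool_rot: [3.142, -0.0, -0.355]
contact_force: [0.5, 0.5, -2.4]
opening: 0.0547
time: 28.4
tool_pos: [0.651, 0.0965, 0.099]
tool_rot: [3.142, -0.0, -0.355]
contact_force: [0.1, 1.1, -0.4]
opening: 0.0915
time: 29.02
tool_pos: [0.6503, 0.0965, 0.1874]
tool_rot: [3.141, 0.002, -0.355]
contact_force: [0.1, 0.4, -1.2]
opening: 0.0917
pos [0.6503 0.0965 0.1874] yaw -0.355 | shift [-267.9 -252.6] = 7 x [-38.27 -36.09] | roll 0.235 = 2 x 0.1174 | dz 176.9 | q6 1.96
```

```bash
python3 -m inch '[[[-38.3,-36.1,0,0],[-38.3,-36.1,0,0],[-38.3,-36.1,0,0],[-38.3,-36.1,0,0],[-38.3,-36.1,0,0],[-38.3,-36.1,0,0],[-38.3,-36.1,0,0],[0,0,45,0.117],[0,0,45,0.118],[0,0,10,0]]]'; python3 -m inch '[[[0,0,0,0],[0,0,0,0]]]'; python3 -c "
from h import *
plan(.487,.4265,-.592,z=.0105)
for n in ('top','scene'):
    c=read_camera(n);print([np.round(b,3).tolist() for b in tins(c,.126) if .08<b[2]<.11 and b[0]>.6])
"
```

```text
time: 30.28
tool_pos: [0.4849, 0.4251, 0.0841]
tool_rot: [3.133, 0.003, -0.589]
contact_force: [0.9, -0.1, 0.1]
opening: 0.092
time: 30.52
tool_pos: [0.4887, 0.4272, 0.0908]
tool_rot: [-3.139, -0.001, -0.589]
contact_force: [-0.1, 0.1, 0.2]
opening: 0.0916
pos [0.4887 0.4272 0.0908] yaw -0.589 | shift [-1.   1.5] = 1 x [-1.02  1.51] | roll 0.003 = 1 x 0.0027 | dz 80.3 | q6 2.76
[[0.652, 0.096, 0.094, 0.054, -0.348]]
[[0.651, 0.097, 0.097, 0.057, -0.358]]
```

```bash
python3 -m inch '[[[-0.8,1,40,0],[0,0,30,0],[0,0,8,0],[0,0,0,0],[0,0,0,0]]]' && python3 -m inch '[[[0,0,1,0],[0,0,0,0],[0,0,0,0],[0,0,0,0],[0,0,0,0],[0,0,0,0]]]' 0.5 30;  python3 -m inch '[[[0,0,-30,0],[0,0,-50,0],[0,0,-60,0],[0,0,-60,-0.118],[0,0,-12,-0.117],[0,0,0,0],[0,0,0,0]]]'; python3 -c "
from h import *
plan(.651,.0965,-.355,z=.1365)"
```

```text
time: 31.25
tool_pos: [0.4873, 0.427, 0.0127]
tool_rot: [-3.139, -0.001, -0.59]
contact_force: [-0.2, 0.1, 0.1]
opening: 0.0919
time: 32.0
tool_pos: [0.4864, 0.4264, 0.0099]
tool_rot: [-3.141, -0.0, -0.59]
contact_force: [-0.3, 0.4, -0.1]
opening: 0.0548
time: 32.88
tool_pos: [0.4856, 0.4257, 0.2198]
tool_rot: [3.138, 0.002, -0.358]
contact_force: [-1.0, 0.1, -3.6]
opening: 0.0547
pos [0.4856 0.4257 0.2198] yaw -0.358 | shift [270.2 250.5] = 7 x [38.6  35.79] | roll -0.003 = 1 x -0.0025 | dz 83.3 | q6 2.53
```

```bash
python3 -m inch '[[[38.6,35.8,0,0],[38.6,35.8,0,0],[38.6,35.8,0,0],[38.6,35.8,0,0],[38.6,35.8,0,0],[38.6,35.8,0,0],[38.6,35.8,0,0],[0,0,40,0],[0,0,20,0],[0,0,10,0]]]'; python3 -m inch '[[[0,0,3,0],[0,0,0,0],[0,0,0,0],[0,0,0,0]]]'; python3 -c "
from h import *
plan(.651,.0965,-.355,z=.1365)"
```

```text
time: 34.12
tool_pos: [0.651, 0.0971, 0.1486]
tool_rot: [3.139, 0.005, -0.357]
contact_force: [-0.3, 0.9, -1.8]
opening: 0.0549
time: 34.62
tool_pos: [0.6528, 0.0975, 0.1497]
tool_rot: [-3.141, -0.001, -0.355]
contact_force: [-0.0, -0.8, -3.1]
opening: 0.0551
pos [0.6528 0.0975 0.1497] yaw -0.355 | shift [-1.3  1.5] = 1 x [-1.33  1.55] | roll -0.000 = 1 x -0.0001 | dz 13.2 | q6 1.96
```

```bash
python3 -m inch '[[[-1.3,1.4,6,0],[0,0,4,0],[0,0,1,0],[0,0,0,0],[0,0,0,0]]]';python3 -m inch '[[[0,0,1,0],[0,0,0,0],[0,0,0,0]]]'
```

```text
time: 35.25
tool_pos: [0.6509, 0.0965, 0.138]
tool_rot: [-3.142, -0.0, -0.355]
contact_force: [1.3, 0.5, -3.0]
opening: 0.0549
time: 35.62
tool_pos: [0.6508, 0.0965, 0.1369]
tool_rot: [3.142, -0.0, -0.355]
contact_force: [0.4, -0.2, -2.6]
opening: 0.0549
```

```bash
python3 -m inch '[[[0,0,0.5,0],[0,0,0,0],[0,0,0,0],[0,0,0,0],[0,0,0,0]]]' -1;python3 -m inch '[[[0,0,-20,0],[0,0,-50,0],[0,0,-40,0],[0,0,0,0],[0,0,0,0],[0,0,0,0]]]'; python3 -m inch '[[[-55,-22,0,0],[-55,-22,0,0],[-55,-22,0,0],[0,0,0,0],[0,0,0,0]]]'
cat >> h.py <<'E'
from scipy.optimize import minimize
def ring(x,y,r,z,n=40):
    a=np.linspace(0,2*np.pi,n,endpoint=False); return np.c_[x+r*np.cos(a),y+r*np.sin(a),np.full(n,z)]
def sil(c,x,y,r,h,S=4):
    P=[proj(c,q)[::-1] for z in (0,h) for q in ring(x,y,r,z)]
    m=np.zeros((384*S,512*S),np.uint8); cv2.fillConvexPoly(m,cv2.convexHull((np.array(P)*S+S/2).astype(np.int32)),1)
    return cv2.resize(m.astype(np.float32),(512,384),interpolation=cv2.INTER_AREA)
BK={"tall":(.04,.115),"middle":(.044,.095),"short":(.048,.075)}
def fitb(cams,x,y,name,sat=60):
    r,h=BK[name]; M=[]
    for c in cams:
        hsv=cv2.cvtColor(c["img"],cv2.COLOR_BGR2HSV); m=(hsv[...,1]<sat).astype(np.uint8)
        w=np.zeros_like(m); p=np.array(proj(c,[x,y,.05])).astype(int); w[p[0]-45:p[0]+45,p[1]-45:p[1]+45]=1
        _,L,st,ce=cv2.connectedComponentsWithStats(m*w)
        M.append((L==L[p[0],p[1]]).astype(np.float32) if L[p[0],p[1]] else (m*w).astype(np.float32))
    f=lambda v:sum(1-np.minimum(m,s).sum()/np.maximum(m,s).sum() for m,s in ((m,sil(c,v[0],v[1],r,h)) for m,c in zip(M,cams)))/len(cams)
    b=minimize(f,[x,y],method="Nelder-Mead",options=dict(initial_simplex=[[x,y],[x+.015,y],[x,y+.015]],xatol=3e-4,fatol=1e-4))
    return np.round(b.x,4).tolist(),round(float(b.fun),3)
E
python3 - <<'E'
from h import *
t=read_camera("top"); s=read_camera("scene")
for n,c in (("top",t),("scene",s)): print(n,[np.round(b,3).tolist() for b in tins(c,.164) if .08<b[2]<.12 and b[0]>.6], np.round([d["at"] for d in boxes_of(n,"beaker_tall")+boxes_of(n,"beaker_middle")]).tolist())
for nm,g in (("tall",(.622,-.143)),("middle",(.580,-.339)),("short",(.580,-.339)),("middle",(.622,-.143))):
    print(nm,fitb([t],*g,nm),fitb([s],*g,nm),fitb([t,s],*g,nm))
im=cv2.resize(s["img"],(800,600)); cv2.imwrite("pics/s7.png",im)
# brush handle
for n,c in (("top",t),("scene",s)):
    hsv=cv2.cvtColor(c["img"],cv2.COLOR_BGR2HSV); p=np.array(proj(c,[.40,-.24,.2])).astype(int)
    print(n,p,[(np.round(d["at"],1).tolist(),round(d["conf"],2)) for d in boxes_of(n,"brush")])
    cv2.imwrite(f"pics/br_{n}.png",cv2.resize(c["img"][p[0]-30:p[0]+45,p[1]-50:p[1]+50],None,fx=4,fy=4,interpolation=cv2.INTER_CUBIC))
cv2.imwrite("pics/br.png",np.hstack([cv2.imread("pics/br_top.png"),cv2.imread("pics/br_scene.png")]))
E
```

```text
time: 36.25
tool_pos: [0.6508, 0.0965, 0.1365]
tool_rot: [3.142, -0.0, -0.355]
contact_force: [-0.0, -0.1, -0.9]
opening: 0.0919
time: 37.0
tool_pos: [0.6501, 0.0965, 0.2447]
tool_rot: [3.14, 0.003, -0.355]
contact_force: [0.7, -0.4, -0.2]
opening: 0.0911
time: 37.62
tool_pos: [0.5192, 0.2156, 0.2459]
tool_rot: [3.141, 0.0, -0.355]
contact_force: [-0.3, 0.1, -0.5]
opening: 0.0912
top [[0.652, 0.096, 0.094, 0.054, -0.356]] [[161.0, 318.0], [159.0, 244.0], [164.0, 372.0]]
scene [[0.728, 0.089, 0.083, 0.043, 0.236], [0.65, 0.097, 0.098, 0.057, -0.351]] [[204.0, 163.0], [194.0, 108.0]]
tall ([0.5854, -0.1637], 0.064) ([0.5828, -0.1638], 0.033) ([0.5845, -0.1634], 0.059)
middle ([0.5864, -0.3383], 0.042) ([0.5829, -0.3388], 0.031) ([0.5848, -0.3382], 0.048)
short ([0.5883, -0.3405], 0.098) ([0.5774, -0.3442], 0.092) ([0.5842, -0.343], 0.133)
middle ([0.587, -0.1646], 0.141) ([0.5763, -0.1677], 0.085) ([0.5836, -0.1667], 0.157)
top [221 352] [([219.9, 347.5], 0.84)]
scene [113 151] [([127.0, 156.4], 0.8)]
```

View pics/br.png

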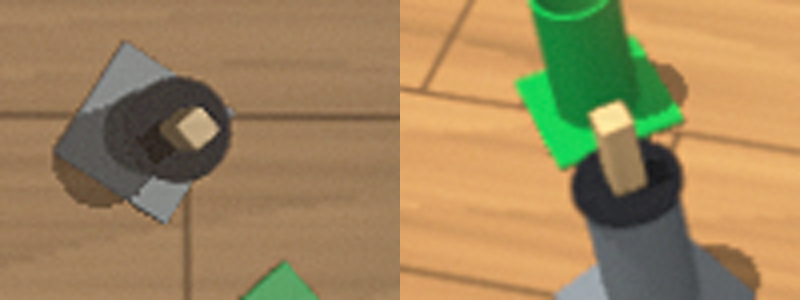

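View pics/s7.png

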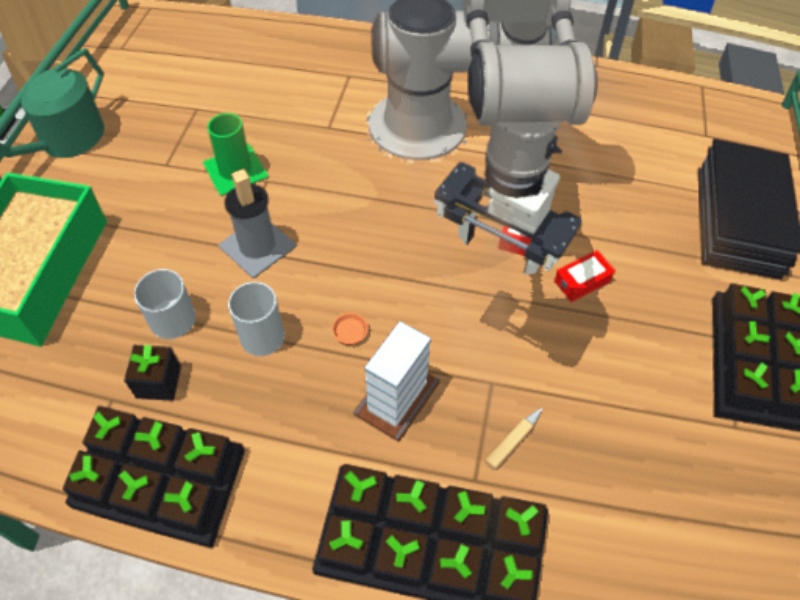

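Run:
```python
from h import *
t=read_camera("top"); s=read_camera("scene")
f=lambda c,o,pts,z:[at_z(c,[o[0]+(y+.5)/4-.5,o[1]+(x+.5)/4-.5],z)[:2] for x,y in pts]
P=np.array(f(t,(191,302),[(124,40),(55,150),(165,222),(232,112)],.008)); print("foot",P.round(3).tolist(),P.mean(0), np.linalg.norm(np.diff(P,axis=0),axis=1))
for n,c,o in(("top",t,(191,302)),("scene",s,(83,101))):
    hsv=cv2.cvtColor(c["img"],cv2.COLOR_BGR2HSV)[o[0]:o[0]+75,o[1]:o[1]+100]
    if n=="top": sub=hsv[22:42,38:60]
    else: sub=hsv[22:50,44:64]
    oo=(o[0]+22,o[1]+(38 if n=="top" else 44))
    for v in (150,165,180,195,205):
        m=((sub[...,2]>v)&(sub[...,1]>25)&(sub[...,1]<110)).astype(np.uint8)
        cs,_=cv2.findContours(m,0,1)
        if cs:
            k=max(cs,key=cv2.contourArea)+np.array([oo[1],oo[0]]); 
            if cv2.contourArea(k)>10: print(n,v,rect_world(c,k,.202).round(3).tolist())
P=np.array(f(t,(191,302),[(192,106),(220,124),(203,150),(176,133)],.202));print(P.mean(0),np.diff(P,axis=0).round(4).tolist())
print(f(s,(83,101),[(190,110),(223,102),(236,125),(202,135)],.202))
# tube silhouette (side) : disc z .136 dark
for n,c in(("top",t),("scene",s)):
    hsv=cv2.cvtColor(c["img"],cv2.COLOR_BGR2HSV); p=np.array(proj(c,[.40,-.24,.136])).astype(int); w=np.zeros(hsv.shape[:2],bool); w[p[0]-28:p[0]+28,p[1]-28:p[1]+28]=1
    for v in (50,60,70): print(n,"disc",v,[b.round(3).tolist() for b in blobs(c,(hsv[...,2]<v)&w,.136) if b[2]>.04])
```

```text
foot [[0.471, -0.219], [0.381, -0.161], [0.322, -0.252], [0.413, -0.308]] [ 0.39675906 -0.23472847] [0.10712934 0.10748422 0.10622013]
top 150 [0.396, -0.236, 0.022, 0.022, 0.678]
top 165 [0.396, -0.236, 0.021, 0.021, 0.638]
top 180 [0.396, -0.237, 0.02, 0.02, -0.793]
scene 150 [0.407, -0.227, 0.057, 0.024, 0.582]
scene 165 [0.394, -0.236, 0.024, 0.023, -0.924]
scene 180 [0.394, -0.235, 0.022, 0.022, 0.675]
scene 195 [0.394, -0.237, 0.023, 0.02, 0.928]
scene 205 [0.394, -0.236, 0.022, 0.021, 0.685]
[ 0.39513922 -0.23549675] [[-0.0127, -0.0201], [-0.0186, 0.0124], [0.012, 0.0194]]
[array([ 0.39024097, -0.25195118]), array([ 0.37875005, -0.23230351]), array([ 0.3968806, -0.2166518]), array([ 0.41005635, -0.23615922])]
top disc 50 []
top disc 60 []
top disc 70 [[0.396, -0.226, 0.091, 0.072, -1.567]]
scene disc 50 [[0.398, -0.234, 0.071, 0.068, -1.082]]
scene disc 60 [[0.397, -0.233, 0.073, 0.072, -0.962]]
scene disc 70 [[0.397, -0.233, 0.075, 0.073, 0.536]]
```

Run:
```python
from h import *
out=[]
for n in("top","scene"):
    c=read_camera(n); im=cv2.resize(c["img"],None,fx=20,fy=20,interpolation=cv2.INTER_LINEAR)
    r,k=[int((v+.5)*20) for v in proj(c,[.395,-.236,.202])]
    for a,col in((.65,(255,0,0)),(1.0,(0,0,255))):
        q=[[.395+.012*np.sqrt(2)*np.cos(a+np.pi/4+i*np.pi/2),-.236+.012*np.sqrt(2)*np.sin(a+np.pi/4+i*np.pi/2),.202] for i in range(4)]
        cv2.polylines(im,[np.array([[int((v+.5)*20) for v in proj(c,p)[::-1]] for p in q])],True,col,1)
    out.append(im[r-200:r+200,k-200:k+200])
cv2.imwrite("pics/hd.png",np.hstack(out))
```

```text
(no output)
```

View pics/hd.png

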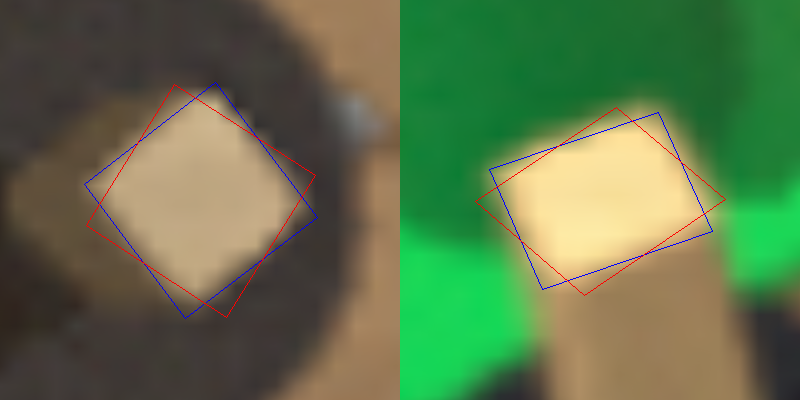

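```bash
python3 -c "
from h import *
s=observe()['tool_pos'];plan(.395,-.236,-.91)
plan(.395,-.236,-.91,frm=(s[0],s[1],-.91))"
```

```text
pos [0.5191 0.2157 0.2464] yaw -0.355 | shift [ 40.8 466.6] = 8 x [ 5.1  58.33] | roll 0.555 = 4 x 0.1386 | dz None | q6 2.18
pos [0.5191 0.2157 0.2464] yaw -0.910 | shift [280.4 375.2] = 8 x [35.06 46.9 ] | roll -0.000 = 0 x -0.0000 | dz None | q6 2.18
```

```bash
python3 -m inch '[[[0,0,0,0.139],[0,0,0,0.139],[0,0,0,0.139],[0,0,0,0.138],[35,47,0,0],[35,47,0,0],[35,47,0,0],[35,47,0,0]]]' -1; python3 -m inch '[[[35,47,0,0],[35,47,0,0],[35,47,0,0],[35,47,0,0],[0,0,0,0],[0,0,0,0],[0,0,0,0]]]';  python3 -c "
from h import *
plan(.395,-.236,-.91,z=.148)"
```

```text
time: 39.22
tool_pos: [0.4558, -0.0117, 0.2466]
tool_rot: [-3.141, -0.001, -0.91]
contact_force: [0.7, -1.0, -1.2]
opening: 0.0916
time: 40.1
tool_pos: [0.3944, -0.2347, 0.2465]
tool_rot: [-3.141, -0.0, -0.908]
contact_force: [-0.4, 0.1, -0.2]
opening: 0.0917
pos [ 0.3944 -0.2347  0.2465] yaw -0.908 | shift [1.4 0.3] = 1 x [1.39 0.29] | roll 0.002 = 1 x 0.0017 | dz 98.5 | q6 1.77
```

```bash
python3 -m inch '[[[1.2,0,50,0],[0,0,35,0],[0,0,13,0],[0,0,0,0],[0,0,0,0]]]'; python3 -m inch '[[[0,0,0,0],[0,0,0,0],[0,0,0,0],[0,0,0,0],[0,0,0,0],[0,0,0,0],[0,0,0,0],[0,0,0,0],[0,0,0,0]]]' 1 30; python3 -m inch '[[[0,0,0,0],[0,0,0,0]]]'
```

```text
time: 40.72
tool_pos: [0.3956, -0.2373, 0.1498]
tool_rot: [-3.141, -0.003, -0.91]
contact_force: [-0.4, -0.2, 1.0]
opening: 0.0921
time: 41.85
tool_pos: [0.3946, -0.2369, 0.1483]
tool_rot: [3.142, 0.0, -0.91]
contact_force: [0.6, -0.2, -0.6]
opening: 0.0241
time: 42.1
tool_pos: [0.3946, -0.2369, 0.1484]
tool_rot: [3.142, 0.0, -0.91]
contact_force: [-0.1, 0.5, -1.4]
opening: 0.0243
```

```bash
python3 -m inch '[[[0,0,-20,0],[0,0,-40,0],[0,0,-55,0],[0,0,-50,0],[0,0,0,0],[0,0,0,0],[0,0,0,0]]]'
python3 - <<'E'
from h import *
t=read_camera("top"); s=read_camera("scene")
print(fitb([t],.5845,-.1635,"tall"),fitb([s],.5845,-.1635,"tall"),fitb([t],.585,-.338,"middle"),fitb([s],.585,-.338,"middle"))
plan(.584,-.1635,-.91)
im=s["img"];r,k=[int(v) for v in proj(s,[.45,-.2,.15])]
cv2.imwrite("pics/s8.png",cv2.resize(im[max(r-80,0):r+100,max(k-120,0):k+120],(800,600)))
E
```

```text
time: 42.98
tool_pos: [0.3941, -0.2365, 0.3118]
tool_rot: [3.141, 0.003, -0.91]
contact_force: [-0.1, 0.1, -2.3]
opening: 0.0239
([0.5853, -0.1638], 0.04) ([0.5822, -0.164], 0.033) ([0.5864, -0.3383], 0.042) ([0.5829, -0.3388], 0.031)
pos [ 0.3943 -0.2367  0.3122] yaw -0.910 | shift [  58.6 -194.7] = 4 x [ 14.66 -48.67] | roll -0.000 = 1 x -0.0002 | dz None | q6 1.77
```

View pics/s8.png

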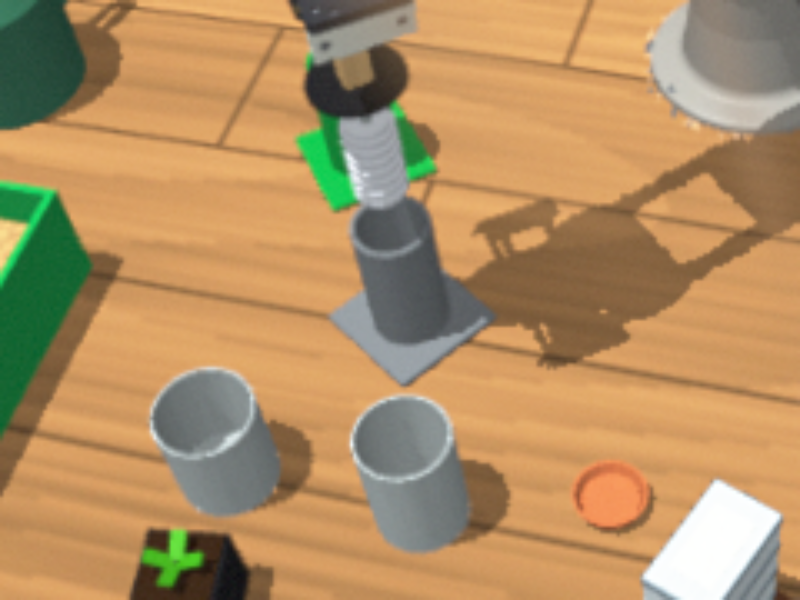

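The brush hangs straight in the gripper, with its head below the disc at (375,165). Both beakers are upright.

```bash
python3 -m inch '[[[14.7,-48.7,0,0],[14.7,-48.7,0,0],[14.7,-48.7,0,0],[14.7,-48.7,0,0],[0,0,0,0],[0,0,0,0],[0,0,0,0]]]'; python3 -c "
from h import *
plan(.584,-.164,-.91,z=.1525)"
```

```text
time: 43.95
tool_pos: [0.5837, -0.1644, 0.3137]
tool_rot: [3.141, -0.0, -0.911]
contact_force: [-0.5, 0.5, -1.5]
opening: 0.0238
pos [ 0.5837 -0.1644  0.3137] yaw -0.911 | shift [-0.2 -0.5] = 1 x [-0.2  -0.47] | roll -0.001 = 1 x -0.0013 | dz 161.2 | q6 2.08
```

```bash
python3 -m inch '[[[0,0,50,0],[0,0,50,0],[0,0,40,0],[0,0,20,0],[0,0,0,0],[0,0,0,0],[0,0,0,0]]]'; python3 -m inch '[[[0,0,-40,0],[0,0,-40,0],[0,0,-5,0],[0,0,0,0],[0,0,0,0]]]';python3 -m inch '[[[0,0,40,0],[0,0,30,0],[0,0,15,0],[0,0,0,0],[0,0,0,0],[0,0,0,0]]]'
```

```text
time: 44.82
tool_pos: [0.5852, -0.1643, 0.1551]
tool_rot: [-3.14, -0.003, -0.91]
contact_force: [0.3, 0.6, -1.3]
opening: 0.0237
time: 45.45
tool_pos: [0.5838, -0.1636, 0.2367]
tool_rot: [3.14, 0.003, -0.91]
contact_force: [0.5, 0.2, -1.7]
opening: 0.0241
time: 46.2
tool_pos: [0.5852, -0.1642, 0.1547]
tool_rot: [-3.14, -0.002, -0.91]
contact_force: [0.2, 0.1, -1.5]
opening: 0.0245
```

```bash
python3 -m inch '[[[0,0,4,0],[0,0,0,0],[0,0,0,0]]]';  python3 -m inch '[[[0,0,-50,0],[0,0,-60,0],[0,0,-50,0],[0,0,0,0],[0,0,0,0],[0,0,0,0]]]'
python3 - <<'E'
from h import *
t=read_camera("top"); s=read_camera("scene")
print(fitb([t],.5845,-.1635,"tall"),fitb([s],.5845,-.1635,"tall"),fitb([t],.585,-.338,"middle"),fitb([s],.585,-.338,"middle"))
plan(.584,-.3385,-.91,z=.1525)
im=s["img"];r,k=[int(v) for v in proj(s,[.55,-.2,.2])]
cv2.imwrite("pics/s9.png",cv2.resize(im[max(r-80,0):r+100,max(k-120,0):k+120],(800,600)))
E
```

```text
time: 46.58
tool_pos: [0.5846, -0.1639, 0.1495]
tool_rot: [3.142, -0.0, -0.91]
contact_force: [-0.1, -0.1, -1.4]
opening: 0.0241
time: 47.32
tool_pos: [0.5839, -0.1636, 0.3074]
tool_rot: [3.14, 0.003, -0.91]
contact_force: [0.6, 0.6, -2.5]
opening: 0.0235
([0.5836, -0.1632], 0.851) ([0.5812, -0.165], 0.318) ([0.5848, -0.3368], 0.828) ([0.5829, -0.3388], 0.032)
pos [ 0.5841 -0.1637  0.3079] yaw -0.910 | shift [137.9 107.3] = 3 x [45.97 35.78] | roll -0.000 = 1 x -0.0003 | dz 155.4 | q6 2.08
```

View pics/s9.png

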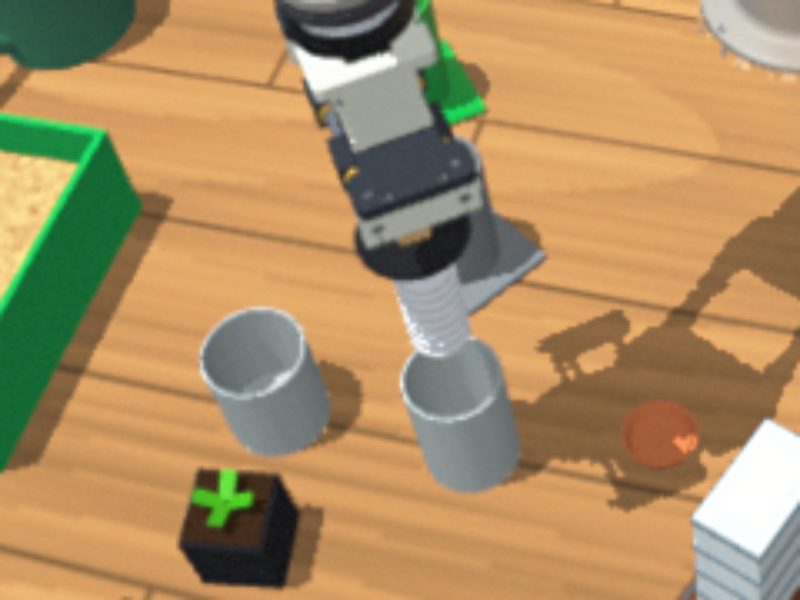

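The brush is out over the tall beaker, which is still upright at (460,420). On to the middle one.

```bash
python3 -m inch '[[[46,35.8,0,0],[46,35.8,0,0],[46,35.8,0,0],[0,0,0,0],[0,0,0,0],[0,0,0,0]]]'; python3 -m inch '[[[0,0,50,0],[0,0,50,0],[0,0,40,0],[0,0,16,0],[0,0,0,0],[0,0,0,0],[0,0,0,0],[0,0,0,0]]]'; python3 -c "
from h import *
plan(.5845,-.3385,-.91,z=.151)"
```

```text
time: 48.18
tool_pos: [0.5848, -0.3372, 0.3097]
tool_rot: [-3.141, 0.0, -0.908]
contact_force: [0.5, 0.3, -1.9]
opening: 0.0234
time: 49.18
tool_pos: [0.5848, -0.339, 0.1545]
tool_rot: [-3.141, -0.002, -0.91]
contact_force: [0.0, -1.1, -1.8]
opening: 0.0237
pos [ 0.5848 -0.339   0.1545] yaw -0.910 | shift [-0.6 -0.1] = 1 x [-0.6  -0.11] | roll -0.000 = 1 x -0.0002 | dz 3.5 | q6 1.84
```

```bash
python3 -m inch '[[[0,0,2.5,0],[0,0,0,0],[0,0,0,0]]]'; python3 -m inch '[[[0,0,-40,0],[0,0,-35,0],[0,0,0,0],[0,0,0,0],[0,0,0,0]]]';python3 -m inch '[[[0,0,40,0],[0,0,25,0],[0,0,10,0],[0,0,0,0],[0,0,0,0],[0,0,0,0],[0,0,0,0]]]';python3 -m inch '[[[0,0,-50,0],[0,0,-60,0],[0,0,-50,0],[0,0,0,0],[0,0,0,0],[0,0,0,0]]]'
python3 - <<'E'
from h import *
plan(.3955,-.2362,-.91,z=.1484)
E
```

```text
time: 49.55
tool_pos: [0.5844, -0.3387, 0.1508]
tool_rot: [3.142, 0.0, -0.91]
contact_force: [0.8, -0.0, -2.3]
opening: 0.0238
time: 50.18
tool_pos: [0.5838, -0.3383, 0.2239]
tool_rot: [3.141, 0.003, -0.91]
contact_force: [-0.3, -0.4, -2.2]
opening: 0.0234
time: 51.05
tool_pos: [0.5847, -0.3389, 0.1517]
tool_rot: [-3.141, -0.001, -0.91]
contact_force: [0.4, 0.2, -1.2]
opening: 0.0237
time: 51.8
tool_pos: [0.5839, -0.3384, 0.3087]
tool_rot: [3.14, 0.004, -0.91]
contact_force: [0.0, -0.8, -1.6]
opening: 0.0235
pos [ 0.5839 -0.3384  0.3087] yaw -0.910 | shift [-196.3   86.1] = 4 x [-49.07  21.52] | roll -0.000 = 1 x -0.0003 | dz 160.3 | q6 1.84
```

```bash
python3 -m inch '[[[-49.1,21.5,0,0],[-49.1,21.5,0,0],[-49.1,21.5,0,0],[-49.1,21.5,0,0],[0,0,0,0],[0,0,0,0],[0,0,0,0],[0,0,0,0]]]'; python3 -c "
from h import *
plan(.395,-.2365,-.91,z=.150)"
```

```text
time: 52.8
tool_pos: [0.3966, -0.2368, 0.3104]
tool_rot: [3.141, 0.001, -0.91]
contact_force: [-0.1, 0.6, -1.5]
opening: 0.0239
pos [ 0.3966 -0.2368  0.3104] yaw -0.910 | shift [-1.2  1.1] = 1 x [-1.21  1.08] | roll -0.000 = 1 x -0.0001 | dz 160.4 | q6 1.78
```

```bash
python3 -m inch '[[[-0.8,0.6,15,0],[0,0,30,0],[0,0,40,0],[0,0,40,0],[0,0,25,0],[0,0,6,0],[0,0,0,0],[0,0,0,0],[0,0,0,0],[0,0,0,0]]]'; python3 -m inch '[[[0,0,1,0],[0,0,0,0],[0,0,0,0]]]'
```

```text
time: 54.05
tool_pos: [0.3953, -0.2363, 0.1554]
tool_rot: [-3.141, -0.001, -0.91]
contact_force: [0.7, -0.1, -1.8]
opening: 0.024
time: 54.42
tool_pos: [0.395, -0.2361, 0.1539]
tool_rot: [3.142, -0.0, -0.91]
contact_force: [-0.8, -1.1, -1.6]
opening: 0.0241
```

```bash
python3 -m inch '[[[0,0,3,0],[0,0,1.5,0],[0,0,0,0],[0,0,0,0],[0,0,0,0]]]'; python3 -m inch '[[[0,0,0.5,0],[0,0,0,0]]]'
```

```text
time: 55.05
tool_pos: [0.3951, -0.2362, 0.1495]
tool_rot: [3.142, -0.0, -0.91]
contact_force: [-0.8, 0.3, -1.6]
opening: 0.0238
time: 55.3
tool_pos: [0.395, -0.2361, 0.1489]
tool_rot: [3.142, -0.0, -0.91]
contact_force: [0.3, -0.6, -2.6]
opening: 0.0239
```

```bash
python3 -m inch '[[[0,0,0.3,0],[0,0,0,0],[0,0,0,0],[0,0,0,0],[0,0,0,0],[0,0,0,0],[0,0,0,0],[0,0,0,0]]]' -1; python3 -m inch '[[[0,0,-15,0],[0,0,-40,0],[0,0,-50,0],[0,0,-40,0],[0,0,0,0]]]'; python3 -m inch '[[[-30,-50,0,0],[-30,-50,0,0],[-30,-50,0,0],[-30,-50,0,0],[0,0,0,0],[0,0,0,0],[0,0,0,0],[0,0,0,0],[0,0,0,0]]]'
python3 - <<'E'
from h import *
t=read_camera("top"); s=read_camera("scene"); print(observe()["tool_pos"],observe()["contact_force"])
print([b.round(3).tolist() for c in (t,s) for b in tins(c,.164) if .08<b[2]<.12 and b[0]>.6])
print(fitb([t],.5845,-.1635,"tall"),fitb([s],.5845,-.1635,"tall"),fitb([t],.585,-.338,"middle"),fitb([s],.585,-.338,"middle"))
for n,l in (("top","saucer"),("top","dibber"),("top","potted"),("scene","saucer"),("scene","dibber")):
    c=t if n=="top" else s; print(n,l,[np.round(at_z(c,d["at"],0)[:2],3).tolist() for d in place_of(n,l)][:1])
hsv=cv2.cvtColor(s["img"],cv2.COLOR_BGR2HSV); p=np.array(proj(s,[.395,-.236,.202])).astype(int); w=np.zeros(hsv.shape[:2],bool); w[p[0]-12:p[0]+25,p[1]-12:p[1]+12]=1
for v in (180,205): print([b.round(3).tolist() for b in blobs(s,(hsv[...,2]>v)&(hsv[...,1]>25)&(hsv[...,1]<110)&w,.202,10)])
cv2.imwrite("pics/end.png",cv2.resize(s["img"],(800,600),interpolation=cv2.INTER_CUBIC))
E
```

```text
time: 56.3
tool_pos: [0.395, -0.2362, 0.1486]
tool_rot: [3.142, -0.0, -0.91]
contact_force: [0.5, -0.2, 0.4]
opening: 0.0917
time: 56.92
tool_pos: [0.3962, -0.2371, 0.2966]
tool_rot: [-3.14, -0.007, -0.91]
contact_force: [0.1, 0.3, -0.5]
opening: 0.0918
time: 58.05
tool_pos: [0.4792, -0.0195, 0.2937]
tool_rot: [-3.142, -0.0, -0.912]
contact_force: [-0.1, 0.3, -0.0]
opening: 0.0917
[ 0.47927694 -0.01912371  0.29366752] [-0.1863151   0.65238595 -0.17461216]
[[0.652, 0.096, 0.094, 0.054, -0.356], [0.65, 0.097, 0.098, 0.057, -0.355]]
([0.5836, -0.1616], 0.769) ([0.5821, -0.164], 0.034) ([0.5864, -0.3382], 0.041) ([0.5829, -0.3388], 0.031)
top saucer []
top dibber [[0.689, 0.295]]
top potted [[0.726, -0.309]]
scene saucer [[0.546, -0.012]]
scene dibber [[0.693, 0.29]]
[[0.394, -0.237, 0.023, 0.022, -0.925]]
[[0.394, -0.237, 0.021, 0.019, 0.685]]
```

View pics/end.png

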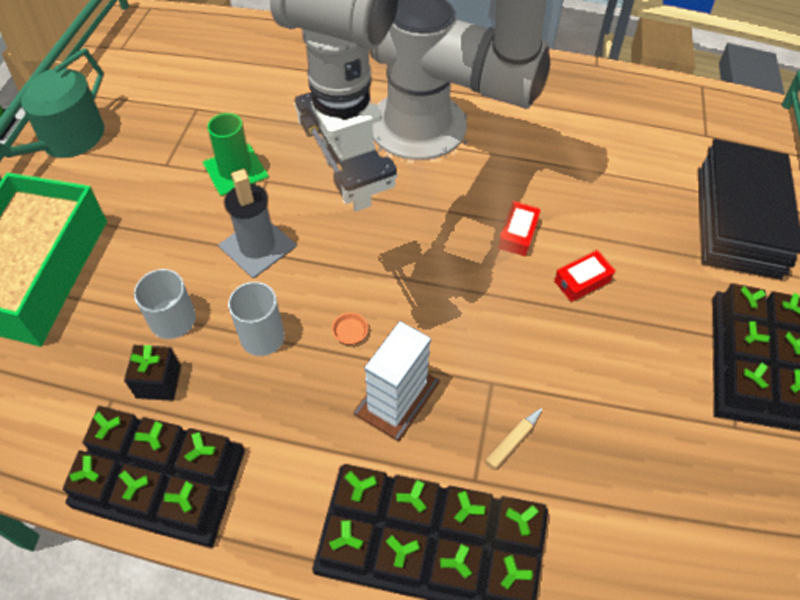

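The picture shows a square column at (398,375), the brush back in its stand at (248,220), both beakers upright, and the saucer, dibber and pot unmoved. Handing in.

```bash
python3 -c "
from cell import *
print(hand_in())"
```

```text
the job is handed in; nothing more can be done
None
```

The job is done and handed in at about 58 s of the 210 s allowed; no verdict is reported.

**Tins:** Four tins were present, and all are stacked on the board. The top tin measures (0.651, 0.0965), yaw -0.355, against the board at (0.650, 0.0965), yaw -0.355. Both cameras agree to about 2 mm.

**Beakers:** Only the tall and middle ones were present. Partway through, the tall one was found shifted a few centimetres to (0.584, -0.164), and I re-measured it before scrubbing. By dead reckoning from where I gripped the brush, the tip reached these heights above the table:

| Beaker | First down | Up | Second down |
|---|---|---|---|
| Tall | 14 mm | 95 mm | 8 mm |
| Middle | 9 mm | 82 mm | 10 mm |

**Brush:** It hangs in its stand again, with the handle top at (0.394, -0.237), where it was at the start to about 1 mm.

**Checks that failed or disagreed:**
- The first grip on the second tin closed on nothing, for a reason I did not find. The tin stayed where it was, and the retry held.
- In the last check the top-camera fit of the tall beaker was useless, probably because the arm hid it. The scene camera shows it upright in place.
- The detector missed the saucer in the top view. It also put the pot about 24 mm from its first reading, but I saw no shift of either in the scene picture.

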